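# Clamp the specimen jars and screw their caps tight

## Task

Get the specimen jars on the paper liner ready for the trip home: swing the lever of the jar clamp to open it fully, stand every jar upright in a notch of its own, and swing the lever back until the cam's high point bears on the bar, so that all jars are gripped. Only then screw each jar's cap fully tight, and leave the jars locked in the clamp with the lever at that point. Do not disturb the dish, the tube rack and the hand lens.

Things in the scene. Friction and masses are not known exactly. Their poses are not given: they have to be found in the camera images.
- clamp: fixed jar-capping clamp (a bench fixture) on a 220 x 330 x 12 mm aluminium base plate. Origin: underside of the plate's centre; its x points from the cam side to the fixed V jaw, y along the row of four nests, z up. The V jaw (top 55 mm above the bench, four 90-degree, nylon-lined notches 76 mm apart) stands along its +x side and opens to -x. Position and yaw differ from start to start.
- nest0 (a point): centre (half-way up) of a jar seated in the clamp's notch 0, 57 mm above the bench; in the clamp's frame x = 45 mm, y = -114 mm. With the clamp open there are 14 mm of play towards -x before the pad: a jar set down at x = 38 mm has equal room both ways and is pushed home when the clamp is locked; up to 4 mm sideways is tolerated
- nest1 (a point): centre (half-way up) of a jar seated in the clamp's notch 1, 57 mm above the bench; in the clamp's frame x = 45 mm, y = -38 mm. With the clamp open there are 14 mm of play towards -x before the pad: a jar set down at x = 38 mm has equal room both ways and is pushed home when the clamp is locked; up to 4 mm sideways is tolerated
- nest2 (a point): centre (half-way up) of a jar seated in the clamp's notch 2, 57 mm above the bench; in the clamp's frame x = 45 mm, y = 38 mm. With the clamp open there are 14 mm of play towards -x before the pad: a jar set down at x = 38 mm has equal room both ways and is pushed home when the clamp is locked; up to 4 mm sideways is tolerated
- nest3 (a point): centre (half-way up) of a jar seated in the clamp's notch 3, 57 mm above the bench; in the clamp's frame x = 45 mm, y = 114 mm. With the clamp open there are 14 mm of play towards -x before the pad: a jar set down at x = 38 mm has equal room both ways and is pushed home when the clamp is locked; up to 4 mm sideways is tolerated
- bar: pusher bar between cam and jars, 292 mm long, top 51 mm above the bench, sliding along the clamp's x. Its origin has x = 0 in the clamp's frame when fully back and 18 mm when the cam's high point bears on its flat follower face; a return spring (5 to 12 N) holds it on the cam. It carries four rubber-faced pads on springs, one per nest, that press the jars into the V with about 8 N each when locked.
- cam (a joint): eccentric cam, a 54 mm steel disc 9 mm off its vertical pivot, with a lever: 0 = low point on the bar's follower (clamp fully open), 3.14 = high point on it (clamp locked), stop at 3.30. Grows clockwise seen from above. It stays where it is left; it is turned by about 2 to 15 N at the knob. The lever points along the clamp's -y at 0, towards -x (away from the jars) at 1.57 and along +y at 3.14. A black line marks the high point.
- pivot (a point): a point on the cam's vertical pivot axis at the height of the knob's middle; in the clamp's frame x = -67 mm, y = 0, z = 80 mm
- knob (a point): middle of the black knob on the cam lever's end: an upright cylinder 24 mm in diameter from 59 to 103 mm above the bench, 65 mm from the pivot axis, it revolves freely on its stud (top of the lever 57 mm above the bench)
- mid0 (a point): specimen jar 0: its axis, half-way up (45 mm above its foot), z along its axis. Round clear jar, body 60 mm in diameter and 60 mm high, under a fluted white screw cap 62 mm in diameter and 28 mm high (its middle 31 mm above this point); 90 mm high in all, about 175 g. All jars are alike; it stands upright on the paper liner at the start. None if this jar is not there.
- mid1 (a point): specimen jar 1: its axis, half-way up (45 mm above its foot), z along its axis. Round clear jar, body 60 mm in diameter and 60 mm high, under a fluted white screw cap 62 mm in diameter and 28 mm high (its middle 31 mm above this point); 90 mm high in all, about 175 g. All jars are alike; it stands upright on the paper liner at the start. None if this jar is not there.
- mid2 (a point): specimen jar 2: its axis, half-way up (45 mm above its foot), z along its axis. Round clear jar, body 60 mm in diameter and 60 mm high, under a fluted white screw cap 62 mm in diameter and 28 mm high (its middle 31 mm above this point); 90 mm high in all, about 175 g. All jars are alike; it stands upright on the paper liner at the start. None if this jar is not there.
- mid3 (a point): specimen jar 3: its axis, half-way up (45 mm above its foot), z along its axis. Round clear jar, body 60 mm in diameter and 60 mm high, under a fluted white screw cap 62 mm in diameter and 28 mm high (its middle 31 mm above this point); 90 mm high in all, about 175 g. All jars are alike; it stands upright on the paper liner at the start. None if this jar is not there.
- cap0 (a joint): angle of the captive screw cap on jar 0: 0 = fully tight, against its stop; at most 1.6 rad, grows as it is unscrewed (counter-clockwise from above). Drag 0.08 N m, so a jar standing free would turn with its cap. The black lines on cap and jar wall line up when tight. None if the jar is absent.
- cap1 (a joint): angle of the captive screw cap on jar 1: 0 = fully tight, against its stop; at most 1.6 rad, grows as it is unscrewed (counter-clockwise from above). Drag 0.08 N m, so a jar standing free would turn with its cap. The black lines on cap and jar wall line up when tight. None if the jar is absent.
- cap2 (a joint): angle of the captive screw cap on jar 2: 0 = fully tight, against its stop; at most 1.6 rad, grows as it is unscrewed (counter-clockwise from above). Drag 0.08 N m, so a jar standing free would turn with its cap. The black lines on cap and jar wall line up when tight. None if the jar is absent.
- cap3 (a joint): angle of the captive screw cap on jar 3: 0 = fully tight, against its stop; at most 1.6 rad, grows as it is unscrewed (counter-clockwise from above). Drag 0.08 N m, so a jar standing free would turn with its cap. The black lines on cap and jar wall line up when tight. None if the jar is absent.
- dish: bystander: dish 104 mm across with a pomegranate, 68 mm high; origin under its centre
- tuberack: bystander: blue rack of sample tubes, 80 x 210 x 92 mm; origin under its centre
- lens: bystander: hand lens lying flat, 180 mm long; origin under it, between glass and handle
Things that resemble listed ones, but are neither listed nor needed, are in the scene too. What is shaped like the part that bears mid1 but red is not meant.

How it is judged:
On the way, in this order (a step that is already met when the one before it is completed fails the run):
1. the clamp is fully open (cam lever within 0.35 rad of its open end) (value of joint cam below 0.35 rad), for 0.2 s.
2. every jar stands upright in a notch of the open clamp (value of joint cam below 0.6 rad and (horizontal distance between mid0 and nest0 below 0.015 m or horizontal distance between mid0 and nest1 below 0.015 m or horizontal distance between mid0 and nest2 below 0.015 m or horizontal distance between mid0 and nest3 below 0.015 m) and height (world z) of each of mid0, mid1, mid2, mid3 below 0.063 m and angle between each of mid0, mid1, mid2, mid3's own z axis and vertical below 0.12 rad and (horizontal distance between mid1 and nest0 below 0.015 m or horizontal distance between mid1 and nest1 below 0.015 m or horizontal distance between mid1 and nest2 below 0.015 m or horizontal distance between mid1 and nest3 below 0.015 m) and (horizontal distance between mid2 and nest0 below 0.015 m or horizontal distance between mid2 and nest1 below 0.015 m or horizontal distance between mid2 and nest2 below 0.015 m or horizontal distance between mid2 and nest3 below 0.015 m) and (horizontal distance between mid3 and nest0 below 0.015 m or horizontal distance between mid3 and nest1 below 0.015 m or horizontal distance between mid3 and nest2 below 0.015 m or horizontal distance between mid3 and nest3 below 0.015 m)), for 0.2 s.
3. the cam's high point bears on the bar and every jar is gripped (value of joint cam above 2.89 rad and x of bar in the frame of clamp above 0.0155 m and (horizontal distance between mid0 and nest0 below 0.007 m or horizontal distance between mid0 and nest1 below 0.007 m or horizontal distance between mid0 and nest2 below 0.007 m or horizontal distance between mid0 and nest3 below 0.007 m) and height (world z) of each of mid0, mid1, mid2, mid3 below 0.063 m and angle between each of mid0, mid1, mid2, mid3's own z axis and vertical below 0.12 rad and contact force between bar and jar0 above 3 N and (horizontal distance between mid1 and nest0 below 0.007 m or horizontal distance between mid1 and nest1 below 0.007 m or horizontal distance between mid1 and nest2 below 0.007 m or horizontal distance between mid1 and nest3 below 0.007 m) and contact force between bar and jar1 above 3 N and (horizontal distance between mid2 and nest0 below 0.007 m or horizontal distance between mid2 and nest1 below 0.007 m or horizontal distance between mid2 and nest2 below 0.007 m or horizontal distance between mid2 and nest3 below 0.007 m) and contact force between bar and jar2 above 3 N and (horizontal distance between mid3 and nest0 below 0.007 m or horizontal distance between mid3 and nest1 below 0.007 m or horizontal distance between mid3 and nest2 below 0.007 m or horizontal distance between mid3 and nest3 below 0.007 m) and contact force between bar and jar3 above 3 N), for 0.3 s.
4. every cap is screwed fully tight (value of joint each of cap0, cap1, cap2, cap3 below 0.1 rad), for 0.2 s.
At the end, for the whole second after the job is handed in: Every jar stands upright (within 0.12 rad) at rest in a notch of its own, within 7 mm of the notch's seat, pressed by the bar's pads (over 3 N); the cam is within 0.25 rad of its high point and the bar is pushed at least 15.5 mm forward; every cap is within 0.1 rad of fully tight (all of step 3 and all of step 4 and linear speed of each of jar0, jar1, jar2, jar3 below 0.02 m/s); the robot touches nothing.
It fails at once if the dish, the tube rack or the hand lens is shifted by more than 30 mm (distance of any of dish, tuberack, lens from where it was at the start of the episode above 0.03 m).
Of jar0, jar1, jar2, jar3 only 3 to 4 are there at a start; the rules pass over those that are not, and their reading is None.
At some moment in a run one of jar0, jar1, jar2, jar3 may be knocked a few centimetres aside while the robot is not near it.
It also fails if it takes over 210 s, if anything falls off the work surface, if the arm or the gripper's body presses on something with over 40 N, if the wrist force passes 120 N, or if a joint passes its speed limit or range.

## Robot

A 6-joint arm with a two-finger parallel gripper is mounted at the origin on the work surface. World frame = base frame: x ahead of the robot, y to its left, z up, the work surface at z = 0. Lengths are in m, angles in rad, forces in N, time in s.
With the tool pointing down it reaches from about 0.35 to 0.775 m from the base axis. Payload 5.5 kg.
Tool frame: the origin (TCP) lies midway between the tips of the shut fingers; the grasp point (between the pads) lies 19 mm behind it; z points along the fingers, x is the direction in which the jaws open and shut, and the axes are right-handed (so a half turn about z gives the same grasp; the last joint's range is limited). The gripper opens to 85 mm and grips with 20 to 120 N. Pads are 22 mm wide; open, the fingers measure 114 mm over their backs; the gripper's body (76 mm by 85 mm) begins 54 mm behind the grasp point. The pads swing forward as they close: fully open they stand 13 mm farther back than shut.
Start: joints at [1.051, 0.313, 0.046, 1.304, 0, 1.431], TCP at [0.213, 0.534, 0.231] pointing down, gripper open.
Joint ranges: [-2.76, 2.76], [-0.86, 1.69], [-1.03, 1.26], [-2.2, 2.34], [-1.47, 1.5], [-3.14, 3.14]. Speed limits (rad/s): [2.57, 2.57, 3.14, 3.14, 3.14, 3.14].

## Interface

Orientations are given as a unit quaternion [w, x, y, z].
In Python, from workcell import env gives the robot as it stands.
- The arm moves only by the tool servo_tool, never from a script. Its argument "targets" is a list of rows, each an object with "xyz": the shift along the tool's x, y, z in m, a list of three; "twist": the turn, a rotation vector about the tool's x, y, z in rad, a list of three; "jaw": the opening, from 0 (shut) to 1 (fully open). A call has 1 to 12 rows; each row is the pose to reach, as a shift and turn from the pose commanded when the call began, along the tool's axes at that moment; what a row does not reach only later rows make up. A row lasts 1/12 s, in which the tool goes at most 41.7 mm and 7.16 degrees, less where a joint would pass 70% of its speed; a pose out of reach is approached as far as the arm can. A call with a gripper value outside its range is refused whole. The fingers move at their own pace and stop on an object; "squeeze" is the grip in N (left out, the last holds). Time passes only in rows, so rows that repeat a pose let the fingers close. It gives the time, the measured TCP pose, the force and the opening at its end, in the units of the state.
- env.get_state(): the state, without advancing time (a new reading comes with each control period).
- env.read_camera(name): name is "scene" or "top" or "wrist"; returns a dict with "color" (384x512x3 uint8, red, green, blue), "depth" (384x512 float32, m along the optical axis (not along the pixel's ray), 0 where there is no reading), "fx", "fy", "cx", "cy" (pixels), "k1" (the pictures are not rectified: a ray, as slopes to the right and down, at radius r is drawn at 1 + k1 r^2 times it, then the intrinsics apply), "eye" and "attitude" of the camera in the world. Camera axes: x right, y down, z forward; pixel columns grow to the right and rows downward; lengths in m; the calibration is good to about 2 mm. A picture is of the moment at which its call begins.
- env.hand_in(): hands the job in, once; it reports no verdict.
The state is a dict: "clock": time; "joint_pos": joint angles; "qvel": joint speeds; "tau": joint torques, N m; "tcp_pos": TCP position; "orientation": TCP orientation; "wrist_force": force on the tool from outside, world axes, zero at the start; "ft_torque": the same for the moment, N m; "finger_gap": finger opening in m.
Only numpy, scipy, OpenCV 4.12 (cv2) and the standard library are available. Lean on these libraries where they do the work, as an engineer would, in place of code of your own. Each camera call takes 0.05 s, during which the arm holds its last target. There are 200 camera calls.

## Working session

There is one attempt and no reset: what is moved stays moved. The work goes in short steps, Python scripts to look and compute and a tool call to move; the robot and the scene stay as the last step left them, time stands still between calls to the robot, and variables do not carry over. Pictures are saved under pics/ and viewed, about 12 in all and at most 16, crops included, and the job is handed in when it is done.

Besides the shell and the picture viewer there is one more tool, called by a JSON object that holds its "method" and its "body", one argument or row to a line. servo_tool: Moves the arm, as the interface text tells. Its arguments: {"type":"object","properties":{"targets":{"type":"array","items":{"type":"object","properties":{"xyz":{"type":"array","items":{"type":"number"}},"twist":{"type":"array","items":{"type":"number"}},"jaw":{"type":"number"}}}},"squeeze":{"type":"number"}},"required":["targets"]}

```bash
ls; mkdir -p pics; cat > h.py <<'E'
import numpy as np, cv2
from workcell import env
from scipy.spatial.transform import Rotation as R
def rot(a):
    a=np.array(a,float)
    return a if a.shape==(3,3) else R.from_quat(a,scalar_first=True).as_matrix()
def cam(n,save=None):
    c=env.read_camera(n)
    if save: cv2.imwrite('pics/'+save,c['color'][:,:,::-1])
    return c
def ray(c,u,v):
    K=np.array([[c['fx'],0,c['cx']],[0,c['fy'],c['cy']],[0,0,1]])
    xd=(np.asarray(u,float)-c['cx'])/c['fx']; yd=(np.asarray(v,float)-c['cy'])/c['fy']
    x,y=xd,yd
    for _ in range(8):
        s=1+c['k1']*(x*x+y*y); x,y=xd/s,yd/s
    return np.stack([x,y,np.ones_like(x)],-1)
def at_z(c,u,v,z):
    d=ray(c,u,v)@rot(c['attitude']).T; e=np.array(c['eye'])
    return e+d*((z-e[2])/d[...,2:3])
def cloud(c):
    v,u=np.mgrid[:384,:512]
    return (ray(c,u,v)*c['depth'][...,None])@rot(c['attitude']).T+np.array(c['eye'])
def proj(c,p):
    q=(np.asarray(p)-np.array(c['eye']))@rot(c['attitude']); x,y=q[...,0]/q[...,2],q[...,1]/q[...,2]
    s=1+c['k1']*(x*x+y*y); return np.stack([c['cx']+c['fx']*x*s,c['cy']+c['fy']*y*s],-1)
E
python3 - <<'E'
from h import *
for n in('scene','top'):
    c=cam(n,n+'0.png'); print(n,c['eye'],c['attitude'],c['fx'],c['cx'],c['k1'])
a=[cv2.imread('pics/%s0.png'%n) for n in('scene','top')]
cv2.imwrite('pics/a.png',cv2.resize(np.vstack(a)[:, :],(400*1,600)) ) if 0 else None
cv2.imwrite('pics/top0b.png',cv2.resize(a[1],(800,600),interpolation=cv2.INTER_CUBIC))
print(env.get_state())
E
```

```text
pics
scene [1.21963207 0.06651392 0.92555356] [-0.2241793   0.65109761  0.68387598 -0.24109996] 354.43413142276546 255.1815517556201 -0.028955732059407793
top [0.43961245 0.01639522 1.07279361] [ 0.04128028 -0.69750096  0.71412572 -0.04257716] 354.99531120306057 258.63987836146936 -0.07663394015235488
{'clock': 0.1, 'joint_pos': array([ 1.05138204e+00,  3.13961049e-01,  4.50873521e-02,  1.30362006e+00,
       -4.85954248e-06,  1.43118901e+00]), 'qvel': array([-3.40747552e-04, -1.20725828e-03,  1.53766526e-03,  1.24655918e-04,
        4.38390336e-05,  6.06388796e-04]), 'tau': array([ 2.42820002e-03, -4.81727457e+01,  2.99243063e+01,  1.27274764e-02,
       -8.33097192e-05,  8.79646478e-06]), 'tcp_pos': array([0.21295649, 0.53360855, 0.23047558]), 'orientation': array([ 3.75836387e-04,  8.27870826e-01,  5.60918154e-01, -7.60966937e-04]), 'wrist_force': array([0.45687695, 0.19134261, 0.40141266]), 'ft_torque': array([-0.0236828 , -0.04689122, -0.06944666]), 'finger_gap': 0.0856822471370989}
```

View pics/top0b.png

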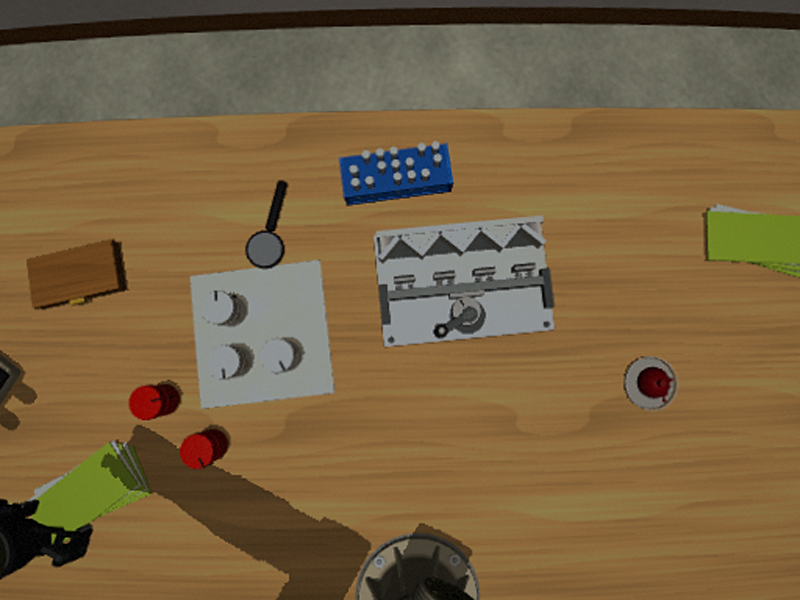

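View pics/scene0.png

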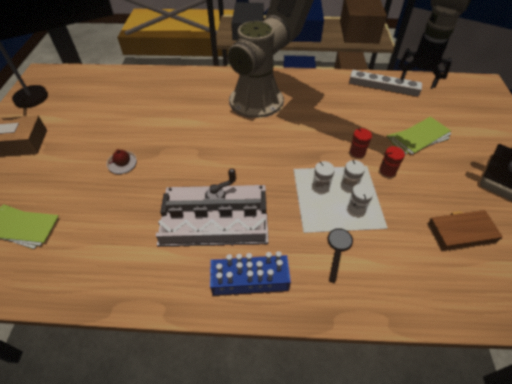

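```bash
cat >> h.py <<'E'
def caps(c,lo=.082,hi=.097,box=(0.2,.75,-.3,.5)):
    P=cloud(c); z=P[...,2]; m=(z>lo)&(z<hi)&(P[...,0]>box[0])&(P[...,0]<box[1])&(P[...,1]>box[2])&(P[...,1]<box[3])
    col=c['color'].astype(int); m&=(col.max(-1)-col.min(-1)<60)
    n,l,s,_=cv2.connectedComponentsWithStats(m.astype(np.uint8))
    out=[]
    for i in range(1,n):
        if s[i,4]<60: continue
        q=P[l==i]; (x,y),r=cv2.minEnclosingCircle(q[:,:2].astype(np.float32)); out.append((x,y,r,q[:,2].mean(),s[i,4],q[:,:2].mean(0)))
    return out
E
python3 - <<'E'
from h import *
c=cam('top')
for o in caps(c): print(np.round(o[:5],4),o[5].round(4))
P=cloud(c); z=P[...,2]; xy=P[...,:2]
reg=(xy[...,0]>.3)&(xy[...,0]<.75)&(xy[...,1]>-.25)&(xy[...,1]<.12)
print('table z',np.median(z[200:300,20:60]))
m=reg&(z>.006)&(z<.11)
n,l,s,_=cv2.connectedComponentsWithStats(m.astype(np.uint8)); i=1+s[1:,4].argmax()
q=P[l==i][:,:2].astype(np.float32); print(cv2.minAreaRect(q),len(q))
for lo,hi,nm in((.052,.06,'jaw'),(.047,.0525,'bar'),(.095,.112,'knob')):
    mm=(l==i)&(z>lo)&(z<hi); q=P[mm]
    print(nm,len(q),cv2.minAreaRect(q[:,:2].astype(np.float32)),np.median(q,0))
img=c['color'][:,:,::-1]
cv2.imwrite('pics/clamp.png',cv2.resize(img[130:225,235:360],None,fx=6,fy=6,interpolation=cv2.INTER_CUBIC))
E
```

```text
[5.412e-01 3.509e-01 3.190e-02 9.070e-02 3.810e+02] [0.541  0.3491]
[4.526e-01 2.431e-01 3.110e-02 9.040e-02 3.710e+02] [0.4533 0.2415]
[4.454e-01 3.398e-01 3.200e-02 9.070e-02 3.850e+02] [0.4454 0.3379]
table z 0.0014143375716324513
((0.5862829685211182, -0.09562264382839203), (0.21892598271369934, 0.3215891718864441), 3.7180726528167725) 7749
jaw 1639 ((0.5950832962989807, -0.09986591339111328), (0.1986735463142395, 0.31246164441108704), 4.3894853591918945) [ 0.66796429 -0.09309663  0.05522587]
bar 706 ((0.5992077589035034, -0.10155355930328369), (0.18927361071109772, 0.31017249822616577), 4.431654930114746) [ 0.58050045 -0.1078508   0.0506687 ]
knob 58 ((0.48986783623695374, -0.04924962669610977), (0.022077377885580063, 0.0192797239869833), 88.36394500732422) [ 0.48989027 -0.04870909  0.10305973]
```

View pics/clamp.png

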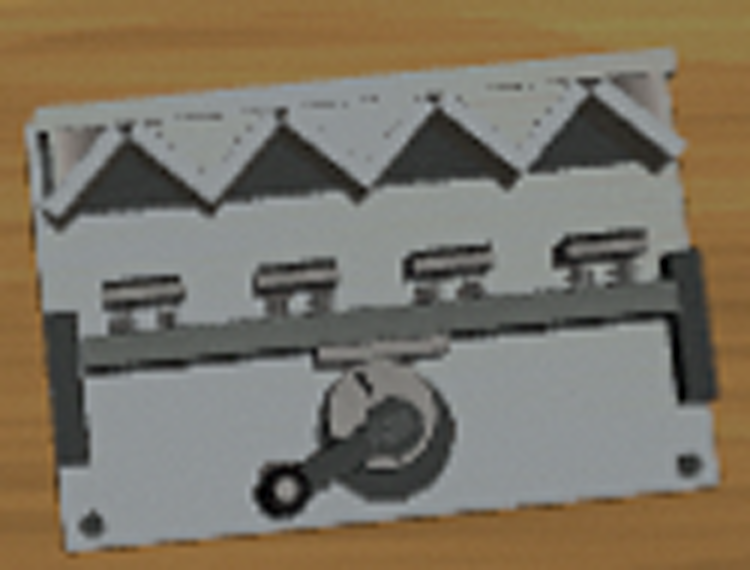

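```bash
python3 - <<'E'
from h import *
c=cam('top')
def p(u,v,z): return at_z(c,np.array(235+(u+.5)/6-.5),np.array(130+(v+.5)/6-.5),z)[:2]
a,b=p(66,550,.012),p(718,487,.012); print('front',a,b,np.linalg.norm(a-b),np.degrees(np.arctan2(-(a-b)[0],(a-b)[1])))
y=(a-b)/np.linalg.norm(a-b); x=np.array([y[1],-y[0]]); print('centre from front',(a+b)/2+.11*x)
a,b=p(33,110,.055),p(676,50,.055); print('jawback',a,b,np.linalg.norm(a-b),np.degrees(np.arctan2(-(a-b)[0],(a-b)[1])),(a+b)/2)
v=[p(*t,.055) for t in((125,128),(281,115),(435,98),(591,85))]; print('vtips',v,np.linalg.norm(v[0]-v[3]))
d=v[0]-v[3]; print(np.degrees(np.arctan2(-d[0],d[1])))
print('pivot',p(397,425,.06),'knob',p(288,488,.103))
P=cloud(c); z=P[...,2]; m=(z>.095)&(z<.112)&(P[...,0]<.55)&(P[...,1]<.05)&(P[...,1]>-.15)&(P[...,0]>.4); print(P[m].mean(0))
E
```

```text
front [0.46810394 0.05416119] [ 0.49132454 -0.27266403] 0.327649080844227 4.063978855777544
centre from front [ 0.58943765 -0.10145568]
jawback [0.68130788 0.06464703] [ 0.7046924  -0.25236121] 0.31786956218937074 4.2188554659080895 [ 0.69300014 -0.09385709]
vtips [array([0.6712498 , 0.01992364]), array([ 0.67598058, -0.05637996]), array([ 0.68284762, -0.13209252]), array([ 0.68782515, -0.20922234])] 0.2297446870261857
4.137302434975894
pivot [ 0.52249383 -0.10668135] knob [ 0.49140417 -0.05068901]
[ 0.48999259 -0.04853166  0.10284834]
```

```bash
cat >> h.py <<'E'
CC=np.array([.5895,-.1012]); YAW=.072
def cl(x,y,z): # clamp -> world
    c,s=np.cos(YAW),np.sin(YAW); return [CC[0]+c*x-s*y,CC[1]+s*x+c*y,z]
def knob(t,z): return cl(-.067-.065*np.sin(t),-.065*np.cos(t),z)
def plan(wps,base=None):
    "wps: list of (x,y,z,heading)"
    s=env.get_state(); p=s['tcp_pos']; Q=rot(s['orientation'])
    if base is not None: p,Q=base
    print('tcp',p.round(4),'head',round(np.arctan2(Q[1,0],Q[0,0]),3),'gap',round(s['finger_gap'],4),'F',s['wrist_force'].round(1),'T',s['ft_torque'].round(2),'t',s['clock'])
    for w in wps:
        h=w[3]; T=np.array([[np.cos(h),np.sin(h),0],[np.sin(h),-np.cos(h),0],[0,0,-1]]).T
        d=Q.T@(np.array(w[:3])-p); r=R.from_matrix(Q.T@T).as_rotvec()
        print('xyz',d.round(4).tolist(),'twist',r.round(3).tolist(),'n>=%d'%max(np.ceil(np.linalg.norm(d)/.0417),np.ceil(np.linalg.norm(r)/.125)))
E
python3 - <<'E'
from h import *
plan([(.4905,-.0495,.22,1.643),(.4905,-.0495,.13,1.643)])
E
```

```text
tcp [0.213  0.5338 0.2307] head 1.191 gap 0.0854 F [-0.2 -0.4  0.7] T [ 0.    0.03 -0.05] t 0.2
xyz [-0.4388, 0.4739, 0.0111] twist [-0.0, 0.001, -0.452] n>=16
xyz [-0.4387, 0.474, 0.1011] twist [-0.0, 0.001, -0.452] n>=16
```

{"method": "servo_tool", "body": {
  "targets": [
    {"xyz": [-0.439,0.474,0.011],"twist": [0,0,-0.452],"jaw": 1},
    {"xyz": [-0.439,0.474,0.011],"twist": [0,0,-0.452],"jaw": 1},
    {"xyz": [-0.439,0.474,0.011],"twist": [0,0,-0.452],"jaw": 1},
    {"xyz": [-0.439,0.474,0.011],"twist": [0,0,-0.452],"jaw": 1},
    {"xyz": [-0.439,0.474,0.011],"twist": [0,0,-0.452],"jaw": 1},
    {"xyz": [-0.439,0.474,0.011],"twist": [0,0,-0.452],"jaw": 1},
    {"xyz": [-0.439,0.474,0.011],"twist": [0,0,-0.452],"jaw": 1},
    {"xyz": [-0.439,0.474,0.011],"twist": [0,0,-0.452],"jaw": 1},
    {"xyz": [-0.439,0.474,0.011],"twist": [0,0,-0.452],"jaw": 1},
    {"xyz": [-0.439,0.474,0.011],"twist": [0,0,-0.452],"jaw": 1},
    {"xyz": [-0.439,0.474,0.011],"twist": [0,0,-0.452],"jaw": 1},
    {"xyz": [-0.439,0.474,0.011],"twist": [0,0,-0.452],"jaw": 1}
  ]
}}

```text
clock: 1.2
tcp_pos: [0.4255, 0.0865, 0.223]
orientation: [0.0, 0.681, 0.732, 0.0]
wrist_force: [1.6, 0.3, 0.2]
finger_gap: 0.0856
```

```bash
python3 - <<'E'
from h import *
plan([(.4905,-.0495,.22,1.643),(.4905,-.0495,.13,1.643)])
E
```

```text
tcp [0.4255 0.0865 0.223 ] head 1.643 gap 0.0856 F [1.6 0.3 0.2] T [ 0.04 -0.02  0.  ] t 1.2
xyz [-0.1403, 0.0551, 0.0031] twist [0.001, -0.0, -0.0] n>=4
xyz [-0.1404, 0.055, 0.0931] twist [0.001, -0.0, -0.0] n>=5
```

{"method": "servo_tool", "body": {
  "targets": [
    {"xyz": [-0.13,0.052,0.003],"jaw": 1},
    {"xyz": [-0.13,0.052,0.003],"jaw": 1},
    {"xyz": [-0.13,0.052,0.003],"jaw": 1},
    {"xyz": [-0.13,0.052,0.003],"jaw": 1},
    {"xyz": [-0.13,0.052,0.06],"jaw": 1},
    {"xyz": [-0.13,0.052,0.06],"jaw": 1},
    {"xyz": [-0.13,0.052,0.06],"jaw": 1},
    {"xyz": [-0.13,0.052,0.06],"jaw": 1}
  ]
}}

```text
schema error: expected keys xyz, twist, jaw
```

```bash
python3 - <<'E'
from h import *
c=cam('wrist','w1.png'); print(c['eye'],rot(c['attitude']).round(2).tolist())
P=cloud(c); z=P[...,2]; m=(z>.098)&(z<.108)&(np.hypot(P[...,0]-.49,P[...,1]+.05)<.03); print('knob',P[m].mean(0),m.sum())
m=(z>.053)&(z<.058)&(P[...,0]>.64);print(m.sum())
plan([(.4905,-.0495,.07,1.643)])
E
```

```text
[0.35427511 0.08024573 0.36543277] [[-0.07, 0.96, 0.28], [1.0, 0.07, 0.02], [-0.0, 0.28, -0.96]]
knob [ 0.48882367 -0.05084465  0.10230101] 455
153
tcp [0.4294 0.0803 0.2228] head 1.636 gap 0.0852 F [ 4.2 -3.3  0.7] T [-0.26 -0.21  0.03] t 1.25
xyz [-0.1328, 0.0521, 0.1536] twist [0.003, 0.005, -0.007] n>=6
```

View pics/w1.png

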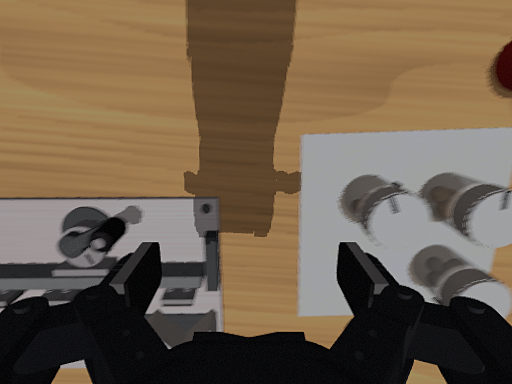

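{"method": "servo_tool", "body": {
  "targets": [
    {"xyz": [-0.13,0.052,0.003],"twist": [0,0,0],"jaw": 1},
    {"xyz": [-0.13,0.052,0.003],"twist": [0,0,0],"jaw": 1},
    {"xyz": [-0.13,0.052,0.003],"twist": [0,0,0],"jaw": 1},
    {"xyz": [-0.13,0.052,0.003],"twist": [0,0,0],"jaw": 1},
    {"xyz": [-0.13,0.052,0.06],"twist": [0,0,0],"jaw": 1},
    {"xyz": [-0.13,0.052,0.06],"twist": [0,0,0],"jaw": 1},
    {"xyz": [-0.13,0.052,0.06],"twist": [0,0,0],"jaw": 1},
    {"xyz": [-0.13,0.052,0.06],"twist": [0,0,0],"jaw": 1}
  ]
}}

```text
clock: 1.92
tcp_pos: [0.4854, -0.0369, 0.1623]
orientation: [-0.001, 0.681, 0.732, -0.001]
wrist_force: [-0.1, 0.9, 0.5]
finger_gap: 0.0852
```

```bash
python3 - <<'E'
from h import *
c=cam('wrist')
P=cloud(c); z=P[...,2]; m=(z>.098)&(z<.108)&(np.hypot(P[...,0]-.49,P[...,1]+.05)<.03); print('knob',P[m].mean(0),m.sum())
plan([(.490,-.050,.07,1.643)])
E
```

```text
knob [ 0.48915485 -0.05240549  0.10248114] 758
tcp [ 0.4865 -0.037   0.1635] head 1.643 gap 0.0852 F [ 0.4 -0.2  0. ] T [-0.01  0.02  0.05] t 1.9667
xyz [-0.0133, 0.0026, 0.0935] twist [0.0, -0.0, 0.0] n>=3
```

{"method": "servo_tool", "body": {
  "squeeze": 30,
  "targets": [
    {"xyz": [-0.0145,0.002,0.03],"twist": [0,0,0],"jaw": 1},
    {"xyz": [-0.0145,0.002,0.06],"twist": [0,0,0],"jaw": 1},
    {"xyz": [-0.0145,0.002,0.09],"twist": [0,0,0],"jaw": 1},
    {"xyz": [-0.0145,0.002,0.092],"twist": [0,0,0],"jaw": 1},
    {"xyz": [-0.0145,0.002,0.092],"twist": [0,0,0],"jaw": 0},
    {"xyz": [-0.0145,0.002,0.092],"twist": [0,0,0],"jaw": 0},
    {"xyz": [-0.0145,0.002,0.092],"twist": [0,0,0],"jaw": 0},
    {"xyz": [-0.0145,0.002,0.092],"twist": [0,0,0],"jaw": 0},
    {"xyz": [-0.0145,0.002,0.092],"twist": [0,0,0],"jaw": 0},
    {"xyz": [-0.0145,0.002,0.092],"twist": [0,0,0],"jaw": 0}
  ]
}}

```text
clock: 2.8
tcp_pos: [0.4906, -0.0515, 0.0725]
orientation: [0.001, 0.681, 0.732, 0.001]
wrist_force: [-0.9, 2.0, 6.9]
finger_gap: 0.0228
```

```bash
python3 - <<'E'
from h import *
p=env.get_state()['tcp_pos']
c=np.array(cl(-.067,0,0))[:2]; d=p[:2]-c; cy,sy=np.cos(YAW),np.sin(YAW); d=np.array([cy*d[0]+sy*d[1],-sy*d[0]+cy*d[1]])
th=np.arctan2(-d[0],-d[1]); print(th,np.linalg.norm(d))
plan([knob(t,.0715)+[1.643] for t in np.arange(2.6,0.0,-.13)])
E
```

```text
2.6820502133042607 0.06328883756138413
tcp [ 0.4906 -0.0515  0.0725] head 1.643 gap 0.0228 F [-0.9  2.   6.9] T [ 0.5   0.18 -0.02] t 2.8
xyz [-0.001, -0.0054, 0.001] twist [0.003, -0.0, 0.0] n>=1
xyz [-0.0058, -0.0124, 0.001] twist [0.003, -0.0, 0.0] n>=1
xyz [-0.0115, -0.0186, 0.001] twist [0.003, -0.0, 0.0] n>=1
xyz [-0.0179, -0.0241, 0.001] twist [0.003, -0.0, 0.0] n>=1
xyz [-0.025, -0.0287, 0.0009] twist [0.003, -0.0, 0.0] n>=1
xyz [-0.0326, -0.0323, 0.0009] twist [0.003, -0.0, 0.0] n>=2
xyz [-0.0407, -0.035, 0.0009] twist [0.003, -0.0, 0.0] n>=2
xyz [-0.049, -0.0365, 0.0009] twist [0.003, -0.0, 0.0] n>=2
xyz [-0.0574, -0.037, 0.0009] twist [0.003, -0.0, 0.0] n>=2
xyz [-0.0658, -0.0363, 0.0009] twist [0.003, -0.0, 0.0] n>=2
xyz [-0.0741, -0.0346, 0.0009] twist [0.003, -0.0, 0.0] n>=2
xyz [-0.0821, -0.0318, 0.0009] twist [0.003, -0.0, 0.0] n>=3
xyz [-0.0896, -0.028, 0.0009] twist [0.003, -0.0, 0.0] n>=3
xyz [-0.0966, -0.0233, 0.0009] twist [0.003, -0.0, 0.0] n>=3
xyz [-0.1029, -0.0177, 0.001] twist [0.003, -0.0, 0.0] n>=3
xyz [-0.1085, -0.0113, 0.001] twist [0.003, -0.0, 0.0] n>=3
xyz [-0.1131, -0.0043, 0.001] twist [0.003, -0.0, 0.0] n>=3
xyz [-0.1168, 0.0033, 0.001] twist [0.003, -0.0, 0.0] n>=3
xyz [-0.1195, 0.0113, 0.001] twist [0.003, -0.0, 0.0] n>=3
xyz [-0.1212, 0.0196, 0.0011] twist [0.003, -0.0, 0.0] n>=3
```

{"method": "servo_tool", "body": {
  "targets": [
    {"xyz": [-0.001,-0.0054,0],"twist": [0,0,0],"jaw": 0},
    {"xyz": [-0.0058,-0.0124,0],"twist": [0,0,0],"jaw": 0},
    {"xyz": [-0.0115,-0.0186,0],"twist": [0,0,0],"jaw": 0},
    {"xyz": [-0.0179,-0.0241,0],"twist": [0,0,0],"jaw": 0},
    {"xyz": [-0.025,-0.0287,0],"twist": [0,0,0],"jaw": 0},
    {"xyz": [-0.0326,-0.0323,0],"twist": [0,0,0],"jaw": 0},
    {"xyz": [-0.0407,-0.035,0],"twist": [0,0,0],"jaw": 0},
    {"xyz": [-0.049,-0.0365,0],"twist": [0,0,0],"jaw": 0},
    {"xyz": [-0.0574,-0.037,0],"twist": [0,0,0],"jaw": 0},
    {"xyz": [-0.0574,-0.037,0],"twist": [0,0,0],"jaw": 0},
    {"xyz": [-0.0574,-0.037,0],"twist": [0,0,0],"jaw": 0}
  ]
}}

```text
clock: 3.72
tcp_pos: [0.4578, -0.1134, 0.0725]
orientation: [0.002, 0.682, 0.732, 0.0]
wrist_force: [1.4, -1.4, 8.7]
finger_gap: 0.023
```

```bash
python3 - <<'E'
from h import *
p=env.get_state()['tcp_pos']
c=np.array(cl(-.067,0,0))[:2]; d=p[:2]-c; cy,sy=np.cos(YAW),np.sin(YAW); d=np.array([cy*d[0]+sy*d[1],-sy*d[0]+cy*d[1]])
th=np.arctan2(-d[0],-d[1]); print(th,np.linalg.norm(d))
plan([knob(t,.0715)+[1.643] for t in np.arange(1.43,0.0,-.13)])
E
```

```text
1.5290052629181548 0.06530666503949496
tcp [ 0.4578 -0.1134  0.0725] head 1.642 gap 0.023 F [ 1.4 -1.4  8.7] T [-0.25 -0.17  0.01] t 3.7167
xyz [-0.0064, 0.0009, 0.001] twist [0.003, 0.003, -0.001] n>=1
xyz [-0.0147, 0.0026, 0.001] twist [0.003, 0.003, -0.001] n>=1
xyz [-0.0226, 0.0054, 0.001] twist [0.003, 0.003, -0.001] n>=1
xyz [-0.0302, 0.0092, 0.0011] twist [0.003, 0.003, -0.001] n>=1
xyz [-0.0371, 0.014, 0.0011] twist [0.003, 0.003, -0.001] n>=1
xyz [-0.0435, 0.0196, 0.0011] twist [0.003, 0.003, -0.001] n>=2
xyz [-0.049, 0.026, 0.0012] twist [0.003, 0.003, -0.001] n>=2
xyz [-0.0536, 0.033, 0.0012] twist [0.003, 0.003, -0.001] n>=2
xyz [-0.0573, 0.0406, 0.0012] twist [0.003, 0.003, -0.001] n>=2
xyz [-0.06, 0.0486, 0.0013] twist [0.003, 0.003, -0.001] n>=2
xyz [-0.0617, 0.0569, 0.0013] twist [0.003, 0.003, -0.001] n>=3
```

{"method": "servo_tool", "body": {
  "targets": [
    {"xyz": [-0.0064,0.0009,0],"twist": [0,0,0],"jaw": 0},
    {"xyz": [-0.0147,0.0026,0],"twist": [0,0,0],"jaw": 0},
    {"xyz": [-0.0226,0.0054,0],"twist": [0,0,0],"jaw": 0},
    {"xyz": [-0.0302,0.0092,0],"twist": [0,0,0],"jaw": 0},
    {"xyz": [-0.0371,0.014,0],"twist": [0,0,0],"jaw": 0},
    {"xyz": [-0.0435,0.0196,0],"twist": [0,0,0],"jaw": 0},
    {"xyz": [-0.049,0.026,0],"twist": [0,0,0],"jaw": 0},
    {"xyz": [-0.0536,0.033,0],"twist": [0,0,0],"jaw": 0},
    {"xyz": [-0.0573,0.0406,0],"twist": [0,0,0],"jaw": 0},
    {"xyz": [-0.06,0.0486,0],"twist": [0,0,0],"jaw": 0},
    {"xyz": [-0.0617,0.0569,0],"twist": [0,0,0],"jaw": 0},
    {"xyz": [-0.0622,0.061,0],"twist": [0,0,0],"jaw": 0}
  ]
}}

```text
clock: 4.72
tcp_pos: [0.523, -0.1728, 0.0726]
orientation: [0.003, 0.682, 0.731, -0.002]
wrist_force: [-0.9, -6.7, 8.3]
finger_gap: 0.0232
```

{"method": "servo_tool", "body": {
  "targets": [
    {"xyz": [0,0,0],"twist": [0,0,0],"jaw": 0},
    {"xyz": [0,0,0],"twist": [0,0,0],"jaw": 0},
    {"xyz": [0,0,0],"twist": [0,0,0],"jaw": 0}
  ]
}}

```text
clock: 4.97
tcp_pos: [0.5236, -0.1728, 0.0726]
orientation: [0.003, 0.682, 0.732, -0.001]
wrist_force: [1.3, -6.7, 5.5]
finger_gap: 0.0232
```

```bash
python3 - <<'E'
from h import *
p=env.get_state()['tcp_pos']
c=np.array(cl(-.067,0,0))[:2]; d=p[:2]-c; cy,sy=np.cos(YAW),np.sin(YAW); d=np.array([cy*d[0]+sy*d[1],-sy*d[0]+cy*d[1]])
th=np.arctan2(-d[0],-d[1]); print(th,np.linalg.norm(d))
plan([])
E
```

```text
0.05881694798478099 0.06674846232417277
tcp [ 0.5236 -0.1728  0.0726] head 1.641 gap 0.0232 F [ 1.3 -6.7  5.5] T [-1.31 -0.27  0.02] t 4.9667
```

{"method": "servo_tool", "body": {
  "targets": [
    {"xyz": [0,0,0],"twist": [0,0,0],"jaw": 1},
    {"xyz": [0,0,0],"twist": [0,0,0],"jaw": 1},
    {"xyz": [0,0,0],"twist": [0,0,0],"jaw": 1},
    {"xyz": [0,0,0],"twist": [0,0,0],"jaw": 1},
    {"xyz": [0,0,-0.04],"twist": [0,0,0],"jaw": 1},
    {"xyz": [0,0,-0.08],"twist": [0,0,0],"jaw": 1},
    {"xyz": [0,0,-0.12],"twist": [0,0,0],"jaw": 1},
    {"xyz": [0,0,-0.12],"twist": [0,0,0],"jaw": 1},
    {"xyz": [0,0,-0.12],"twist": [0,0,0],"jaw": 1}
  ]
}}

```text
clock: 5.72
tcp_pos: [0.5235, -0.1699, 0.1937]
orientation: [0.003, 0.681, 0.732, 0.001]
wrist_force: [0.5, 0.8, -0.2]
finger_gap: 0.0855
```

```bash
python3 - <<'E'
from h import *
c=cam('top','t2.png')
for o in caps(c): print(np.round(o[:5],4),o[5].round(4))
plan([(.541,.350,.19,.57)])
cv2.imwrite('pics/t2c.png',cv2.resize(cv2.imread('pics/t2.png')[125:270,110:370],None,fx=3,fy=3,interpolation=cv2.INTER_CUBIC))
E
```

```text
[5.41e-01 3.51e-01 3.22e-02 9.04e-02 3.77e+02] [0.5412 0.3493]
[4.525e-01 2.431e-01 3.130e-02 9.040e-02 3.720e+02] [0.4534 0.2415]
[4.456e-01 3.393e-01 3.200e-02 9.060e-02 3.820e+02] [0.4454 0.3379]
tcp [ 0.5223 -0.1693  0.1916] head 1.643 gap 0.0852 F [-0.6 -0.2  0.2] T [ 0.02 -0.   -0.01] t 5.7667
xyz [0.5166, 0.0563, 0.0013] twist [0.002, -0.0, 1.073] n>=13
```

View pics/t2c.png

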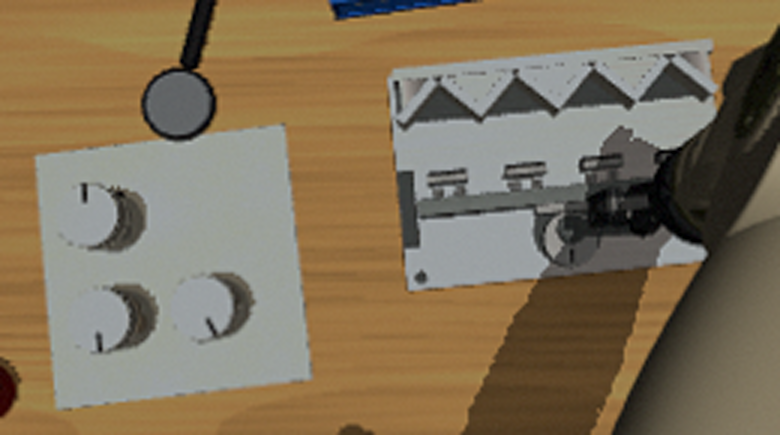

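{"method": "servo_tool", "body": {
  "targets": [
    {"xyz": [0.5166,0.0563,0],"twist": [0,0,1.073],"jaw": 1},
    {"xyz": [0.5166,0.0563,0],"twist": [0,0,1.073],"jaw": 1},
    {"xyz": [0.5166,0.0563,0],"twist": [0,0,1.073],"jaw": 1},
    {"xyz": [0.5166,0.0563,0],"twist": [0,0,1.073],"jaw": 1},
    {"xyz": [0.5166,0.0563,0],"twist": [0,0,1.073],"jaw": 1},
    {"xyz": [0.5166,0.0563,0],"twist": [0,0,1.073],"jaw": 1},
    {"xyz": [0.5166,0.0563,0],"twist": [0,0,1.073],"jaw": 1},
    {"xyz": [0.5166,0.0563,0],"twist": [0,0,1.073],"jaw": 1},
    {"xyz": [0.5166,0.0563,0],"twist": [0,0,1.073],"jaw": 1},
    {"xyz": [0.5166,0.0563,0],"twist": [0,0,1.073],"jaw": 1},
    {"xyz": [0.5166,0.0563,0],"twist": [0,0,1.073],"jaw": 1},
    {"xyz": [0.5166,0.0563,0],"twist": [0,0,1.073],"jaw": 1}
  ]
}}

```text
clock: 6.77
tcp_pos: [0.5374, 0.2977, 0.1885]
orientation: [0.0, 0.96, 0.281, -0.002]
wrist_force: [1.8, -1.4, 0.5]
finger_gap: 0.0853
```

{"method": "servo_tool", "body": {
  "targets": [
    {"xyz": [0,0,0],"twist": [0,0,0],"jaw": 1},
    {"xyz": [0,0,0],"twist": [0,0,0],"jaw": 1}
  ]
}}

```text
clock: 6.93
tcp_pos: [0.5373, 0.2981, 0.1881]
orientation: [0.0, 0.959, 0.283, -0.002]
wrist_force: [-0.7, -0.2, -0.8]
finger_gap: 0.0853
```

```bash
python3 - <<'E'
from h import *
c=cam('wrist')
for o in caps(c): print(np.round(o[:5],4),o[5].round(4))
plan([(.541,.350,.19,.57),(.541,.350,.053,.57)])
E
```

```text
[4.441e-01 3.366e-01 3.140e-02 8.970e-02 5.325e+03] [0.4446 0.3377]
[5.420e-01 3.482e-01 3.120e-02 8.970e-02 4.474e+03] [0.5409 0.3491]
[4.538e-01 2.400e-01 3.150e-02 8.960e-02 4.050e+03] [0.4542 0.2423]
tcp [0.5376 0.2966 0.1885] head 0.572 gap 0.0855 F [ 0.2 -0.6 -0.1] T [-0.04 -0.04 -0.01] t 6.9833
xyz [0.0318, -0.043, -0.0016] twist [-0.001, 0.004, 0.002] n>=2
xyz [0.0324, -0.0429, 0.1354] twist [-0.001, 0.004, 0.002] n>=4
```

{"method": "servo_tool", "body": {
  "squeeze": 40,
  "targets": [
    {"xyz": [0.032,-0.043,0],"twist": [0,0,0],"jaw": 1},
    {"xyz": [0.032,-0.043,0],"twist": [0,0,0],"jaw": 1},
    {"xyz": [0.032,-0.043,0.04],"twist": [0,0,0],"jaw": 1},
    {"xyz": [0.032,-0.043,0.08],"twist": [0,0,0],"jaw": 1},
    {"xyz": [0.032,-0.043,0.12],"twist": [0,0,0],"jaw": 1},
    {"xyz": [0.032,-0.043,0.134],"twist": [0,0,0],"jaw": 1},
    {"xyz": [0.032,-0.043,0.134],"twist": [0,0,0],"jaw": 1},
    {"xyz": [0.032,-0.043,0.134],"twist": [0,0,0],"jaw": 0},
    {"xyz": [0.032,-0.043,0.134],"twist": [0,0,0],"jaw": 0},
    {"xyz": [0.032,-0.043,0.134],"twist": [0,0,0],"jaw": 0},
    {"xyz": [0.032,-0.043,0.134],"twist": [0,0,0],"jaw": 0},
    {"xyz": [0.032,-0.043,0.134],"twist": [0,0,0],"jaw": 0}
  ]
}}

```text
clock: 7.98
tcp_pos: [0.5443, 0.3501, 0.0589]
orientation: [-0.0, 0.96, 0.281, 0.002]
wrist_force: [0.2, -0.6, 3.5]
finger_gap: 0.0609
```

```bash
python3 - <<'E'
from h import *
n=cl(.038,-.114,0); print(n)
z=env.get_state()['tcp_pos'][2]
plan([(.541,.3495,z+.12,.57),(n[0],n[1],z+.12,.57)])
E
```

```text
[np.float64(0.635602456668865), np.float64(-0.2121710029201117), 0]
tcp [0.5443 0.3501 0.0589] head 0.57 gap 0.0609 F [ 0.2 -0.6  3.5] T [-0.13 -0.07  0.01] t 7.9833
xyz [-0.0027, -0.0012, -0.12] twist [0.001, -0.004, -0.0] n>=3
xyz [-0.226, 0.5228, -0.1205] twist [0.001, -0.004, -0.0] n>=14
```

{"method": "servo_tool", "body": {
  "targets": [
    {"xyz": [-0.003,-0.001,-0.04],"twist": [0,0,0],"jaw": 0},
    {"xyz": [-0.003,-0.001,-0.08],"twist": [0,0,0],"jaw": 0},
    {"xyz": [-0.003,-0.001,-0.12],"twist": [0,0,0],"jaw": 0},
    {"xyz": [-0.226,0.523,-0.12],"twist": [0,0,0],"jaw": 0},
    {"xyz": [-0.226,0.523,-0.12],"twist": [0,0,0],"jaw": 0},
    {"xyz": [-0.226,0.523,-0.12],"twist": [0,0,0],"jaw": 0},
    {"xyz": [-0.226,0.523,-0.12],"twist": [0,0,0],"jaw": 0},
    {"xyz": [-0.226,0.523,-0.12],"twist": [0,0,0],"jaw": 0},
    {"xyz": [-0.226,0.523,-0.12],"twist": [0,0,0],"jaw": 0},
    {"xyz": [-0.226,0.523,-0.12],"twist": [0,0,0],"jaw": 0},
    {"xyz": [-0.226,0.523,-0.12],"twist": [0,0,0],"jaw": 0},
    {"xyz": [-0.226,0.523,-0.12],"twist": [0,0,0],"jaw": 0}
  ]
}}

```text
clock: 8.98
tcp_pos: [0.6026, -0.0227, 0.1778]
orientation: [0.0, 0.96, 0.281, 0.001]
wrist_force: [0.5, -0.4, -0.7]
finger_gap: 0.0608
```

{"method": "servo_tool", "body": {
  "targets": [
    {"xyz": [0,0,0],"twist": [0,0,0],"jaw": 0},
    {"xyz": [0,0,0],"twist": [0,0,0],"jaw": 0}
  ]
}}

```text
clock: 9.15
tcp_pos: [0.6029, -0.0234, 0.1773]
orientation: [0.0, 0.96, 0.279, 0.0]
wrist_force: [-1.1, 0.8, -2.2]
finger_gap: 0.0612
```

```bash
python3 - <<'E'
from h import *
n=cl(.038,-.114,0)
plan([(n[0],n[1],.18,.57)])
E
```

```text
tcp [ 0.6029 -0.0234  0.1773] head 0.565 gap 0.0612 F [-1.1  0.8 -2.2] T [ 0.01 -0.03 -0.01] t 9.15
xyz [-0.0735, 0.1769, -0.0027] twist [0.0, -0.001, -0.005] n>=5
```

{"method": "servo_tool", "body": {
  "targets": [
    {"xyz": [-0.0735,0.177,0],"twist": [0,0,0],"jaw": 0},
    {"xyz": [-0.0735,0.177,0],"twist": [0,0,0],"jaw": 0},
    {"xyz": [-0.0735,0.177,0],"twist": [0,0,0],"jaw": 0},
    {"xyz": [-0.0735,0.177,0],"twist": [0,0,0],"jaw": 0},
    {"xyz": [-0.0735,0.177,0],"twist": [0,0,0],"jaw": 0},
    {"xyz": [-0.0735,0.177,0.04],"twist": [0,0,0],"jaw": 0},
    {"xyz": [-0.0735,0.177,0.04],"twist": [0,0,0],"jaw": 0},
    {"xyz": [-0.0735,0.177,0.04],"twist": [0,0,0],"jaw": 0}
  ]
}}

```text
clock: 9.82
tcp_pos: [0.634, -0.2072, 0.1345]
orientation: [-0.002, 0.959, 0.282, -0.002]
wrist_force: [-0.6, 0.1, -0.2]
finger_gap: 0.0611
```

```bash
python3 - <<'E'
from h import *
n=cl(.038,-.114,0); print(n)
c=cam('wrist','w3.png')
for k in range(4):
  q=[cl(.0874,-.114+76e-3*k,.055)]; print(proj(c,q).round(0))
plan([(n[0],n[1],.073,.57)])
E
```

```text
[np.float64(0.635602456668865), np.float64(-0.2121710029201117), 0]
[[302. 234.]]
[[355. 151.]]
[[419.  53.]]
[[500. -70.]]
tcp [ 0.6355 -0.2074  0.1367] head 0.572 gap 0.0611 F [-0.3 -0.1 -1.5] T [-0.01 -0.02  0.02] t 9.8667
xyz [-0.0024, 0.0042, 0.0637] twist [-0.003, 0.001, 0.002] n>=2
```

View pics/w3.png

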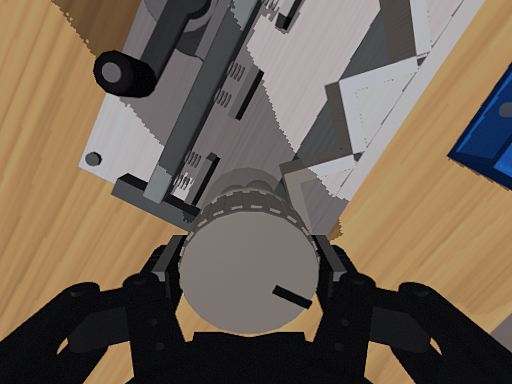

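{"method": "servo_tool", "body": {
  "targets": [
    {"xyz": [-0.003,0.006,0.02],"twist": [0,0,0],"jaw": 0},
    {"xyz": [-0.003,0.006,0.04],"twist": [0,0,0],"jaw": 0},
    {"xyz": [-0.003,0.006,0.052],"twist": [0,0,0],"jaw": 0},
    {"xyz": [-0.003,0.006,0.06],"twist": [0,0,0],"jaw": 0},
    {"xyz": [-0.003,0.006,0.063],"twist": [0,0,0],"jaw": 0},
    {"xyz": [-0.003,0.006,0.065],"twist": [0,0,0],"jaw": 0},
    {"xyz": [-0.003,0.006,0.065],"twist": [0,0,0],"jaw": 0}
  ]
}}

```text
clock: 10.45
tcp_pos: [0.6376, -0.2158, 0.0731]
orientation: [0.001, 0.96, 0.282, 0.001]
wrist_force: [0.2, -0.1, -1.9]
finger_gap: 0.0609
```

```bash
sed -i 's/-.1012\]/-.1025]/' h.py; python3 - <<'E'
from h import *
plan([(.636,-.214,.072,.57)])
E
```

```text
tcp [ 0.6376 -0.2158  0.0731] head 0.571 gap 0.0609 F [ 0.2 -0.1 -1.9] T [ 0.02  0.   -0.06] t 10.45
xyz [-0.0004, -0.0023, 0.0011] twist [0.001, -0.001, 0.001] n>=1
```

{"method": "servo_tool", "body": {
  "targets": [
    {"xyz": [0,-0.002,0.001],"twist": [0,0,0],"jaw": 0},
    {"xyz": [0,-0.002,0.0015],"twist": [0,0,0],"jaw": 0},
    {"xyz": [0,-0.002,0.0015],"twist": [0,0,0],"jaw": 0}
  ]
}}

```text
clock: 10.7
tcp_pos: [0.636, -0.2145, 0.0711]
orientation: [0.0, 0.96, 0.281, 0.0]
wrist_force: [0.2, 0.4, -0.2]
finger_gap: 0.0612
```

{"method": "servo_tool", "body": {
  "targets": [
    {"xyz": [0,0,0],"twist": [0,0,0],"jaw": 1},
    {"xyz": [0,0,0],"twist": [0,0,0],"jaw": 1},
    {"xyz": [0,0,0],"twist": [0,0,0],"jaw": 1},
    {"xyz": [0,0,0],"twist": [0,0,0],"jaw": 1},
    {"xyz": [0,0,-0.03],"twist": [0,0,0],"jaw": 1},
    {"xyz": [0,0,-0.07],"twist": [0,0,0],"jaw": 1},
    {"xyz": [0,0,-0.11],"twist": [0,0,0],"jaw": 1},
    {"xyz": [0,0,-0.11],"twist": [0,0,0],"jaw": 1}
  ]
}}

```text
clock: 11.37
tcp_pos: [0.6394, -0.2162, 0.19]
orientation: [0.005, 0.96, 0.281, 0.005]
wrist_force: [1.1, -0.5, 1.1]
finger_gap: 0.0852
```

```bash
cat >> h.py <<'E'
def tocl(p):
    d=np.array(p[:2])-CC; c,s=np.cos(YAW),np.sin(YAW); return np.array([c*d[0]+s*d[1],-s*d[0]+c*d[1]]).round(4)
E
python3 - <<'E'
from h import *
for n in('wrist','top'):
  c=cam(n)
  for o in caps(c,.094,.108)+caps(c): print(n,np.round(o[:5],4),o[5].round(4),tocl(o),tocl(o[5]))
plan([(.445,.338,.185,.57)])
E
```

```text
wrist [ 5.239e-01 -1.740e-01  1.220e-02  1.022e-01  9.880e+02] [ 0.5249 -0.1736] [-0.0705 -0.0666] [-0.0696 -0.0663]
wrist [ 6.333e-01 -2.157e-01  3.130e-02  1.016e-01  4.309e+03] [ 0.6324 -0.2139] [ 0.0356 -0.116 ] [ 0.0348 -0.1142]
wrist [ 5.268e-01 -1.732e-01  1.140e-02  8.960e-02  1.710e+02] [ 0.5325 -0.1715] [-0.0677 -0.066 ] [-0.0618 -0.0647]
wrist [ 6.24e-01 -1.97e-01  2.32e-02  8.98e-02  1.52e+02] [ 0.6201 -0.1914] [ 0.0276 -0.0968] [ 0.0241 -0.0909]
top [ 6.336e-01 -2.135e-01  3.210e-02  1.021e-01  3.770e+02] [ 0.632 -0.212] [ 0.036  -0.1139] [ 0.0345 -0.1123]
top [4.525e-01 2.429e-01 3.110e-02 9.030e-02 3.710e+02] [0.4534 0.2415] [-0.1118  0.3543] [-0.111   0.3529]
top [4.454e-01 3.399e-01 3.230e-02 9.060e-02 3.850e+02] [0.4453 0.3378] [-0.1119  0.4516] [-0.1121  0.4496]
tcp [ 0.6373 -0.2153  0.1833] head 0.57 gap 0.0857 F [ 0.2 -0.  -1. ] T [ 0.01  0.05 -0.  ] t 11.4667
xyz [0.1367, -0.5696, -0.004] twist [0.005, -0.003, -0.0] n>=15
```

{"method": "servo_tool", "body": {
  "targets": [
    {"xyz": [0.137,-0.57,0],"twist": [0,0,0],"jaw": 1},
    {"xyz": [0.137,-0.57,0],"twist": [0,0,0],"jaw": 1},
    {"xyz": [0.137,-0.57,0],"twist": [0,0,0],"jaw": 1},
    {"xyz": [0.137,-0.57,0],"twist": [0,0,0],"jaw": 1},
    {"xyz": [0.137,-0.57,0],"twist": [0,0,0],"jaw": 1},
    {"xyz": [0.137,-0.57,0],"twist": [0,0,0],"jaw": 1},
    {"xyz": [0.137,-0.57,0],"twist": [0,0,0],"jaw": 1},
    {"xyz": [0.137,-0.57,0],"twist": [0,0,0],"jaw": 1},
    {"xyz": [0.137,-0.57,0],"twist": [0,0,0],"jaw": 1},
    {"xyz": [0.137,-0.57,0],"twist": [0,0,0],"jaw": 1},
    {"xyz": [0.137,-0.57,0],"twist": [0,0,0],"jaw": 1},
    {"xyz": [0.137,-0.57,0],"twist": [0,0,0],"jaw": 1}
  ]
}}

```text
clock: 12.47
tcp_pos: [0.4696, 0.2592, 0.1788]
orientation: [0.0, 0.96, 0.281, -0.001]
wrist_force: [0.8, 0.4, 0.6]
finger_gap: 0.0855
```

{"method": "servo_tool", "body": {
  "targets": [
    {"xyz": [0,0,0],"twist": [0,0,0],"jaw": 1},
    {"xyz": [0,0,0],"twist": [0,0,0],"jaw": 1},
    {"xyz": [0,0,0],"twist": [0,0,0],"jaw": 1}
  ]
}}

```text
clock: 12.72
tcp_pos: [0.471, 0.2575, 0.1792]
orientation: [0.0, 0.96, 0.282, -0.001]
wrist_force: [0.2, -1.4, -0.2]
finger_gap: 0.0853
```

```bash
python3 - <<'E'
from h import *
for n in('wrist','top'):
  c=cam(n)
  for o in caps(c): print(n,np.round(o[:5],4),o[5].round(4))
plan([(.445,.338,.185,.57),(.445,.338,.055,.57)])
E
```

```text
wrist [4.442e-01 3.367e-01 3.130e-02 8.970e-02 5.627e+03] [0.4435 0.3371]
wrist [4.538e-01 2.398e-01 3.160e-02 8.960e-02 4.156e+03] [0.4531 0.2417]
top [4.526e-01 2.429e-01 3.120e-02 9.030e-02 3.360e+02] [0.4549 0.2394]
top [4.298e-01 3.353e-01 2.590e-02 9.070e-02 9.100e+01] [0.4252 0.3352]
tcp [0.4718 0.2565 0.1796] head 0.568 gap 0.0854 F [-0.3 -0.8 -0.6] T [-0.03  0.02  0.01] t 12.8167
xyz [0.0212, -0.0831, -0.0054] twist [-0.0, 0.001, -0.002] n>=3
xyz [0.0214, -0.0831, 0.1246] twist [-0.0, 0.001, -0.002] n>=4
```

{"method": "servo_tool", "body": {
  "squeeze": 40,
  "targets": [
    {"xyz": [0.02,-0.0825,0],"twist": [0,0,0],"jaw": 1},
    {"xyz": [0.02,-0.0825,0],"twist": [0,0,0],"jaw": 1},
    {"xyz": [0.02,-0.0825,0.02],"twist": [0,0,0],"jaw": 1},
    {"xyz": [0.02,-0.0825,0.06],"twist": [0,0,0],"jaw": 1},
    {"xyz": [0.02,-0.0825,0.1],"twist": [0,0,0],"jaw": 1},
    {"xyz": [0.02,-0.0825,0.124],"twist": [0,0,0],"jaw": 1},
    {"xyz": [0.02,-0.0825,0.124],"twist": [0,0,0],"jaw": 1},
    {"xyz": [0.02,-0.0825,0.124],"twist": [0,0,0],"jaw": 0},
    {"xyz": [0.02,-0.0825,0.124],"twist": [0,0,0],"jaw": 0},
    {"xyz": [0.02,-0.0825,0.124],"twist": [0,0,0],"jaw": 0},
    {"xyz": [0.02,-0.0825,0.124],"twist": [0,0,0],"jaw": 0},
    {"xyz": [0.02,-0.0825,0.124],"twist": [0,0,0],"jaw": 0}
  ]
}}

```text
clock: 13.82
tcp_pos: [0.4456, 0.3386, 0.0584]
orientation: [-0.0, 0.96, 0.281, 0.002]
wrist_force: [-0.5, -0.3, 3.2]
finger_gap: 0.061
```

```bash
python3 - <<'E'
from h import *
n=cl(.039,.114,0); print(n)
z=env.get_state()['tcp_pos'][2]
plan([(.4445,.337,z+.12,.57),(n[0]-.01,n[1],z+.12,.57)])
E
```

```text
[np.float64(0.6201980455365256), np.float64(0.014010214145530608), 0]
tcp [0.4456 0.3386 0.0584] head 0.57 gap 0.061 F [-0.5 -0.3  3.2] T [-0.12 -0.14 -0.02] t 13.8167
xyz [-0.0014, 0.0008, -0.12] twist [0.0, -0.004, -0.0] n>=3
xyz [-0.036, 0.3622, -0.12] twist [0.0, -0.004, -0.0] n>=10
```

{"method": "servo_tool", "body": {
  "targets": [
    {"xyz": [0,0,-0.04],"twist": [0,0,0],"jaw": 0},
    {"xyz": [0,0,-0.08],"twist": [0,0,0],"jaw": 0},
    {"xyz": [0,0,-0.12],"twist": [0,0,0],"jaw": 0},
    {"xyz": [-0.028,0.368,-0.12],"twist": [0,0,0],"jaw": 0},
    {"xyz": [-0.028,0.368,-0.12],"twist": [0,0,0],"jaw": 0},
    {"xyz": [-0.028,0.368,-0.12],"twist": [0,0,0],"jaw": 0},
    {"xyz": [-0.028,0.368,-0.12],"twist": [0,0,0],"jaw": 0},
    {"xyz": [-0.028,0.368,-0.12],"twist": [0,0,0],"jaw": 0},
    {"xyz": [-0.028,0.368,-0.12],"twist": [0,0,0],"jaw": 0},
    {"xyz": [-0.028,0.368,-0.12],"twist": [0,0,0],"jaw": 0},
    {"xyz": [-0.028,0.368,-0.12],"twist": [0,0,0],"jaw": 0},
    {"xyz": [-0.028,0.368,-0.12],"twist": [0,0,0],"jaw": 0}
  ]
}}

```text
clock: 14.82
tcp_pos: [0.6202, 0.0105, 0.1772]
orientation: [0.0, 0.96, 0.281, 0.001]
wrist_force: [0.4, 0.9, -1.1]
finger_gap: 0.0612
```

{"method": "servo_tool", "body": {
  "targets": [
    {"xyz": [0,0,0],"twist": [0,0,0],"jaw": 0},
    {"xyz": [0,0,0],"twist": [0,0,0],"jaw": 0},
    {"xyz": [0,0,0],"twist": [0,0,0],"jaw": 0}
  ]
}}

```text
clock: 15.07
tcp_pos: [0.6187, 0.0132, 0.1766]
orientation: [-0.0, 0.96, 0.281, -0.0]
wrist_force: [-0.5, -0.5, -2.0]
finger_gap: 0.061
```

```bash
python3 - <<'E'
from h import *
n=cl(.039,.114,0)
c=cam('wrist')
for o in caps(c,.19,.23): print(np.round(o[:5],4),o[5].round(4))
plan([(n[0],n[1],.18,.57),(n[0],n[1],.0715,.57)])
E
```

```text
[6.1500e-01 1.7400e-02 5.3700e-02 2.0890e-01 1.9633e+04] [0.6154 0.0172]
[ 5.653e-01 -8.500e-03  4.600e-03  2.285e-01  7.200e+01] [ 0.5657 -0.008 ]
[6.599e-01 5.200e-02 4.800e-03 2.285e-01 7.300e+01] [0.659  0.0519]
tcp [0.6185 0.014  0.1766] head 0.571 gap 0.0612 F [ 0.5 -0.1 -1.9] T [ 0.02  0.02 -0.02] t 15.1167
xyz [0.0015, 0.0009, -0.0034] twist [-0.001, 0.0, 0.001] n>=1
xyz [0.0015, 0.0009, 0.1051] twist [-0.001, 0.0, 0.001] n>=3
```

{"method": "servo_tool", "body": {
  "targets": [
    {"xyz": [0.0025,0.003,0.03],"twist": [0,0,0],"jaw": 0},
    {"xyz": [0.0025,0.003,0.06],"twist": [0,0,0],"jaw": 0},
    {"xyz": [0.0025,0.003,0.085],"twist": [0,0,0],"jaw": 0},
    {"xyz": [0.0025,0.003,0.098],"twist": [0,0,0],"jaw": 0},
    {"xyz": [0.0025,0.003,0.103],"twist": [0,0,0],"jaw": 0},
    {"xyz": [0.0025,0.003,0.106],"twist": [0,0,0],"jaw": 0},
    {"xyz": [0.0025,0.003,0.106],"twist": [0,0,0],"jaw": 0},
    {"xyz": [0.0025,0.003,0.106],"twist": [0,0,0],"jaw": 0}
  ]
}}

```text
clock: 15.78
tcp_pos: [0.6234, 0.013, 0.0718]
orientation: [0.0, 0.959, 0.282, 0.001]
wrist_force: [0.3, 0.7, -1.2]
finger_gap: 0.0609
```

{"method": "servo_tool", "body": {
  "targets": [
    {"xyz": [0,0,0.001],"twist": [0,0,0],"jaw": 0},
    {"xyz": [0,0,0.001],"twist": [0,0,0],"jaw": 1},
    {"xyz": [0,0,0],"twist": [0,0,0],"jaw": 1},
    {"xyz": [0,0,0],"twist": [0,0,0],"jaw": 1},
    {"xyz": [0,0,0],"twist": [0,0,0],"jaw": 1},
    {"xyz": [0,0,0],"twist": [0,0,0],"jaw": 1},
    {"xyz": [0,0,-0.03],"twist": [0,0,0],"jaw": 1},
    {"xyz": [0,0,-0.07],"twist": [0,0,0],"jaw": 1},
    {"xyz": [0,0,-0.11],"twist": [0,0,0],"jaw": 1},
    {"xyz": [0,0,-0.11],"twist": [0,0,0],"jaw": 1}
  ]
}}

```text
clock: 16.62
tcp_pos: [0.627, 0.0115, 0.1894]
orientation: [0.003, 0.96, 0.281, 0.006]
wrist_force: [1.7, -0.0, 1.0]
finger_gap: 0.0857
```

```bash
python3 - <<'E'
from h import *
for n in('wrist','top'):
  c=cam(n)
  for o in caps(c,.098,.108)+caps(c): print(n,np.round(o[:5],4),o[5].round(4),tocl(o))
plan([(.453,.241,.185,.57)])
E
```

```text
wrist [6.221e-01 1.130e-02 3.120e-02 1.018e-01 4.199e+03] [0.6213 0.0125] [0.0407 0.1111]
wrist [ 5.237e-01 -1.703e-01  1.100e-02  1.007e-01  1.640e+02] [ 0.5235 -0.1653] [-0.0706 -0.0629]
wrist [6.132e-01 3.310e-02 2.030e-02 9.010e-02 1.420e+02] [0.6103 0.0369] [0.0334 0.1336]
wrist [ 5.242e-01 -1.713e-01  1.140e-02  8.960e-02  3.400e+02] [ 0.5257 -0.1652] [-0.0701 -0.0639]
top [ 6.328e-01 -2.129e-01  3.170e-02  1.024e-01  3.630e+02] [ 0.6325 -0.2124] [ 0.0353 -0.1133]
top [4.525e-01 2.424e-01 3.110e-02 9.040e-02 3.680e+02] [0.4532 0.2416] [-0.1119  0.3538]
tcp [0.6245 0.0117 0.183 ] head 0.57 gap 0.0853 F [-0.2  0.  -0.4] T [-0.01  0.03 -0.01] t 16.7167
xyz [-0.0207, -0.2855, -0.003] twist [0.003, -0.004, -0.0] n>=7
```

{"method": "servo_tool", "body": {
  "targets": [
    {"xyz": [-0.021,-0.2855,0],"twist": [0,0,0],"jaw": 1},
    {"xyz": [-0.021,-0.2855,0],"twist": [0,0,0],"jaw": 1},
    {"xyz": [-0.021,-0.2855,0],"twist": [0,0,0],"jaw": 1},
    {"xyz": [-0.021,-0.2855,0],"twist": [0,0,0],"jaw": 1},
    {"xyz": [-0.021,-0.2855,0],"twist": [0,0,0],"jaw": 1},
    {"xyz": [-0.021,-0.2855,0],"twist": [0,0,0],"jaw": 1},
    {"xyz": [-0.021,-0.2855,0],"twist": [0,0,0],"jaw": 1},
    {"xyz": [-0.021,-0.2855,0.03],"twist": [0,0,0],"jaw": 1},
    {"xyz": [-0.021,-0.2855,0.03],"twist": [0,0,0],"jaw": 1},
    {"xyz": [-0.021,-0.2855,0.03],"twist": [0,0,0],"jaw": 1},
    {"xyz": [-0.021,-0.2855,0.03],"twist": [0,0,0],"jaw": 1}
  ]
}}

```text
clock: 17.63
tcp_pos: [0.451, 0.2403, 0.1501]
orientation: [0.0, 0.96, 0.281, -0.001]
wrist_force: [0.1, 0.3, -0.4]
finger_gap: 0.0853
```

```bash
python3 - <<'E'
from h import *
for n in('wrist','top'):
  c=cam(n)
  for o in caps(c,.098,.108)+caps(c): print(n,np.round(o[:5],4),o[5].round(4),tocl(o))
plan([(.453,.241,.055,.57)])
E
```

```text
wrist [4.537e-01 2.399e-01 3.140e-02 8.960e-02 5.295e+03] [0.4525 0.2417] [-0.1108  0.3513]
top [ 6.333e-01 -2.127e-01  3.190e-02  1.023e-01  3.690e+02] [ 0.6323 -0.2123] [ 0.0357 -0.1131]
top [6.213e-01 1.440e-02 3.100e-02 1.027e-01 3.700e+02] [0.621  0.0144] [0.0401 0.1143]
top [4.53e-01 2.41e-01 3.10e-02 9.02e-02 2.38e+02] [0.4557 0.2326] [-0.1114  0.3524]
tcp [0.4522 0.2403 0.151 ] head 0.568 gap 0.0855 F [ 1.5 -0.2  0.2] T [ 0.01  0.   -0.02] t 17.7333
xyz [0.001, -0.0002, 0.096] twist [0.0, -0.001, -0.002] n>=3
```

{"method": "servo_tool", "body": {
  "squeeze": 40,
  "targets": [
    {"xyz": [0.001,0,0.03],"twist": [0,0,0],"jaw": 1},
    {"xyz": [0.001,0,0.06],"twist": [0,0,0],"jaw": 1},
    {"xyz": [0.001,0,0.09],"twist": [0,0,0],"jaw": 1},
    {"xyz": [0.001,0,0.095],"twist": [0,0,0],"jaw": 1},
    {"xyz": [0.001,0,0.095],"twist": [0,0,0],"jaw": 1},
    {"xyz": [0.001,0,0.095],"twist": [0,0,0],"jaw": 0},
    {"xyz": [0.001,0,0.095],"twist": [0,0,0],"jaw": 0},
    {"xyz": [0.001,0,0.095],"twist": [0,0,0],"jaw": 0},
    {"xyz": [0.001,0,0.095],"twist": [0,0,0],"jaw": 0},
    {"xyz": [0.001,0,0.095],"twist": [0,0,0],"jaw": 0},
    {"xyz": [0.001,0,0.095],"twist": [0,0,0],"jaw": 0}
  ]
}}

```text
clock: 18.65
tcp_pos: [0.4537, 0.2419, 0.0578]
orientation: [0.0, 0.96, 0.281, 0.002]
wrist_force: [-1.0, -2.1, 7.6]
finger_gap: 0.0614
```

```bash
python3 - <<'E'
from h import *
n=cl(.040,.038,0); print(n)
z=env.get_state()['tcp_pos'][2]
plan([(n[0],n[1],z+.13,.57)])
E
```

```text
[np.float64(0.6266627280733728), np.float64(-0.061720941132187054), 0]
tcp [0.4537 0.2419 0.0578] head 0.57 gap 0.0614 F [-1.  -2.1  7.6] T [-0.34  0.06 -0.07] t 18.65
xyz [-0.0176, 0.3492, -0.1295] twist [0.002, -0.004, -0.0] n>=9
```

{"method": "servo_tool", "body": {
  "targets": [
    {"xyz": [0,0,-0.04],"twist": [0,0,0],"jaw": 0},
    {"xyz": [0,0,-0.08],"twist": [0,0,0],"jaw": 0},
    {"xyz": [0,0,-0.13],"twist": [0,0,0],"jaw": 0},
    {"xyz": [-0.0175,0.35,-0.13],"twist": [0,0,0],"jaw": 0},
    {"xyz": [-0.0175,0.35,-0.13],"twist": [0,0,0],"jaw": 0},
    {"xyz": [-0.0175,0.35,-0.13],"twist": [0,0,0],"jaw": 0},
    {"xyz": [-0.0175,0.35,-0.13],"twist": [0,0,0],"jaw": 0},
    {"xyz": [-0.0175,0.35,-0.13],"twist": [0,0,0],"jaw": 0},
    {"xyz": [-0.0175,0.35,-0.13],"twist": [0,0,0],"jaw": 0},
    {"xyz": [-0.0175,0.35,-0.13],"twist": [0,0,0],"jaw": 0},
    {"xyz": [-0.0175,0.35,-0.13],"twist": [0,0,0],"jaw": 0},
    {"xyz": [-0.0175,0.35,-0.13],"twist": [0,0,0],"jaw": 0}
  ]
}}

```text
clock: 19.65
tcp_pos: [0.6286, -0.0677, 0.186]
orientation: [0.001, 0.96, 0.279, 0.001]
wrist_force: [0.6, 0.9, -2.1]
finger_gap: 0.0613
```

{"method": "servo_tool", "body": {
  "targets": [
    {"xyz": [0,0,0],"twist": [0,0,0],"jaw": 0},
    {"xyz": [0,0,0],"twist": [0,0,0],"jaw": 0},
    {"xyz": [0,0,0],"twist": [0,0,0],"jaw": 0},
    {"xyz": [0,0,0],"twist": [0,0,0],"jaw": 0}
  ]
}}

```text
clock: 19.98
tcp_pos: [0.6253, -0.0612, 0.1857]
orientation: [-0.0, 0.959, 0.282, -0.0]
wrist_force: [-0.8, -0.6, -1.7]
finger_gap: 0.0605
```

```bash
python3 - <<'E'
from h import *
n=cl(.040,.038,0)
c=cam('wrist'); s=env.get_state()['tcp_pos']
for o in caps(c,s[2]+.026,s[2]+.0345): print(np.round(o[:5],4),o[5].round(4))
plan([(n[0],n[1],.0715,.57)])
E
```

```text
[ 6.2160e-01 -5.6600e-02  4.4200e-02  2.1740e-01  1.5027e+04] [ 0.6236 -0.0599]
tcp [ 0.6255 -0.0611  0.1858] head 0.572 gap 0.0608 F [-1.  -0.1 -1. ] T [-0.06 -0.04 -0.02] t 20.0333
xyz [0.0007, 0.0012, 0.1143] twist [-0.0, -0.0, 0.002] n>=3
```

{"method": "servo_tool", "body": {
  "targets": [
    {"xyz": [0.0015,0.002,0.04],"twist": [0,0,0],"jaw": 0},
    {"xyz": [0.0015,0.002,0.07],"twist": [0,0,0],"jaw": 0},
    {"xyz": [0.0015,0.002,0.095],"twist": [0,0,0],"jaw": 0},
    {"xyz": [0.0015,0.002,0.108],"twist": [0,0,0],"jaw": 0},
    {"xyz": [0.0015,0.002,0.113],"twist": [0,0,0],"jaw": 0},
    {"xyz": [0.0015,0.002,0.115],"twist": [0,0,0],"jaw": 0},
    {"xyz": [0.0015,0.002,0.115],"twist": [0,0,0],"jaw": 0},
    {"xyz": [0.0015,0.002,0.115],"twist": [0,0,0],"jaw": 0}
  ]
}}

```text
clock: 20.7
tcp_pos: [0.6292, -0.063, 0.0716]
orientation: [0.0, 0.96, 0.282, 0.001]
wrist_force: [0.3, -0.4, -1.9]
finger_gap: 0.0609
```

{"method": "servo_tool", "body": {
  "targets": [
    {"xyz": [0,0,0.001],"twist": [0,0,0],"jaw": 0},
    {"xyz": [0,0,0.001],"twist": [0,0,0],"jaw": 1},
    {"xyz": [0,0,0],"twist": [0,0,0],"jaw": 1},
    {"xyz": [0,0,0],"twist": [0,0,0],"jaw": 1},
    {"xyz": [0,0,0],"twist": [0,0,0],"jaw": 1},
    {"xyz": [0,0,0],"twist": [0,0,0],"jaw": 1},
    {"xyz": [0,0,-0.03],"twist": [0,0,0],"jaw": 1},
    {"xyz": [0,0,-0.07],"twist": [0,0,0],"jaw": 1},
    {"xyz": [0,0,-0.11],"twist": [0,0,0],"jaw": 1},
    {"xyz": [0,0,-0.11],"twist": [0,0,0],"jaw": 1},
    {"xyz": [0,0,-0.11],"twist": [0,0,0],"jaw": 1}
  ]
}}

```text
clock: 21.62
tcp_pos: [0.6306, -0.064, 0.184]
orientation: [0.002, 0.96, 0.281, 0.003]
wrist_force: [0.1, 0.3, -0.0]
finger_gap: 0.0857
```

```bash
python3 - <<'E'
from h import *
for n in('wrist','top'):
  c=cam(n)
  for o in caps(c,.094,.108)+caps(c,.082,.093): print(n,np.round(o[:5],4),o[5].round(4),tocl(o))
plan([knob(.05,.17)+[1.643],knob(.05,.0725)+[1.643]])
E
```

```text
wrist [6.220e-01 1.130e-02 3.140e-02 1.017e-01 5.706e+03] [0.6211 0.0118] [0.0406 0.1111]
wrist [ 6.290e-01 -6.540e-02  3.150e-02  1.016e-01  4.451e+03] [ 0.6277 -0.0635] [0.0421 0.0342]
wrist [ 5.239e-01 -1.730e-01  1.190e-02  1.016e-01  7.220e+02] [ 0.5245 -0.1708] [-0.0705 -0.0656]
wrist [ 6.350e-01 -2.030e-01  2.610e-02  1.012e-01  1.752e+03] [ 0.6352 -0.2003] [ 0.0382 -0.1035]
wrist [ 6.171e-01 -4.480e-02  2.050e-02  8.760e-02  1.180e+02] [ 0.6144 -0.0409] [0.0317 0.0555]
wrist [ 5.238e-01 -1.731e-01  1.190e-02  8.750e-02  2.210e+02] [ 0.5266 -0.1655] [-0.0706 -0.0657]
wrist [ 6.364e-01 -1.993e-01  2.630e-02  8.760e-02  3.900e+02] [ 0.6333 -0.1884] [ 0.0398 -0.0999]
top [ 6.333e-01 -2.225e-01  2.730e-02  1.021e-01  1.110e+02] [ 0.6328 -0.2311] [ 0.035  -0.1229]
top [6.239e-01 2.170e-02 2.970e-02 1.025e-01 1.790e+02] [0.6256 0.0275] [0.0433 0.1214]
tcp [ 0.6281 -0.0634  0.18  ] head 0.57 gap 0.0852 F [-0.4 -0.3 -0.7] T [-0.    0.04  0.04] t 21.7167
xyz [-0.1463, 0.0356, 0.01] twist [-0.0, 0.0, -1.073] n>=9
xyz [-0.1463, 0.0356, 0.1075] twist [-0.0, 0.0, -1.073] n>=9
```

{"method": "servo_tool", "body": {
  "targets": [
    {"xyz": [-0.146,0.0355,0.01],"twist": [0,0,-1.073],"jaw": 1},
    {"xyz": [-0.146,0.0355,0.01],"twist": [0,0,-1.073],"jaw": 1},
    {"xyz": [-0.146,0.0355,0.01],"twist": [0,0,-1.073],"jaw": 1},
    {"xyz": [-0.146,0.0355,0.01],"twist": [0,0,-1.073],"jaw": 1},
    {"xyz": [-0.146,0.0355,0.01],"twist": [0,0,-1.073],"jaw": 1},
    {"xyz": [-0.146,0.0355,0.01],"twist": [0,0,-1.073],"jaw": 1},
    {"xyz": [-0.146,0.0355,0.01],"twist": [0,0,-1.073],"jaw": 1},
    {"xyz": [-0.146,0.0355,0.01],"twist": [0,0,-1.073],"jaw": 1},
    {"xyz": [-0.146,0.0355,0.01],"twist": [0,0,-1.073],"jaw": 1},
    {"xyz": [-0.146,0.0355,0.01],"twist": [0,0,-1.073],"jaw": 1},
    {"xyz": [-0.146,0.0355,0.01],"twist": [0,0,-1.073],"jaw": 1},
    {"xyz": [-0.146,0.0355,0.01],"twist": [0,0,-1.073],"jaw": 1}
  ]
}}

```text
clock: 22.72
tcp_pos: [0.524, -0.1718, 0.1693]
orientation: [-0.001, 0.682, 0.731, -0.0]
wrist_force: [0.7, -0.5, -0.7]
finger_gap: 0.0853
```

```bash
python3 - <<'E'
from h import *
c=cam('wrist')
P=cloud(c); z=P[...,2]; m=(z>.098)&(z<.108)&(np.hypot(P[...,0]-.524,P[...,1]+.172)<.03); print('knob',P[m].mean(0),m.sum())
plan([(.5238,-.1725,.0725,1.643)])
E
```

```text
knob [ 0.52191188 -0.17426055  0.10249433] 728
tcp [ 0.5242 -0.1718  0.1696] head 1.641 gap 0.0851 F [-0.4  0.2 -1.1] T [ 0.06  0.01 -0.01] t 22.7667
xyz [-0.0007, -0.0003, 0.0971] twist [-0.001, -0.001, -0.002] n>=3
```

{"method": "servo_tool", "body": {
  "squeeze": 30,
  "targets": [
    {"xyz": [-0.001,0,0.03],"twist": [0,0,0],"jaw": 1},
    {"xyz": [-0.001,0,0.06],"twist": [0,0,0],"jaw": 1},
    {"xyz": [-0.001,0,0.09],"twist": [0,0,0],"jaw": 1},
    {"xyz": [-0.001,0,0.096],"twist": [0,0,0],"jaw": 1},
    {"xyz": [-0.001,0,0.096],"twist": [0,0,0],"jaw": 0},
    {"xyz": [-0.001,0,0.096],"twist": [0,0,0],"jaw": 0},
    {"xyz": [-0.001,0,0.096],"twist": [0,0,0],"jaw": 0},
    {"xyz": [-0.001,0,0.096],"twist": [0,0,0],"jaw": 0},
    {"xyz": [-0.001,0,0.096],"twist": [0,0,0],"jaw": 0},
    {"xyz": [-0.001,0,0.096],"twist": [0,0,0],"jaw": 0}
  ]
}}

```text
clock: 23.6
tcp_pos: [0.5258, -0.173, 0.0763]
orientation: [0.001, 0.681, 0.732, 0.001]
wrist_force: [-0.2, 2.6, 4.8]
finger_gap: 0.0228
```

```bash
python3 - <<'E'
from h import *
def th():
  p=env.get_state()['tcp_pos']; d=tocl(p)+[.067,0]; print('theta',np.arctan2(-d[0],-d[1]),np.linalg.norm(d))
th(); CC[1]=-.1018; th()
plan([knob(t,.0715)+[1.643] for t in np.arange(.15,1.6,.13)])
E
```

```text
theta 0.02434830755139456 0.06571947960840833
theta 0.024091723424921163 0.06641927431100102
tcp [ 0.5258 -0.173   0.0763] head 1.643 gap 0.0228 F [-0.2  2.6  4.8] T [ 0.42  0.02 -0.02] t 23.6
xyz [0.0021, -0.0081, 0.0047] twist [0.003, 0.0, 0.0] n>=1
xyz [0.0039, -0.0163, 0.0047] twist [0.003, 0.0, 0.0] n>=1
xyz [0.0068, -0.0243, 0.0047] twist [0.003, 0.0, 0.0] n>=1
xyz [0.0107, -0.0318, 0.0047] twist [0.003, 0.0, 0.0] n>=1
xyz [0.0155, -0.0387, 0.0047] twist [0.003, 0.0, 0.0] n>=2
xyz [0.0211, -0.045, 0.0046] twist [0.003, 0.0, 0.0] n>=2
xyz [0.0276, -0.0505, 0.0046] twist [0.003, 0.0, 0.0] n>=2
xyz [0.0347, -0.0551, 0.0046] twist [0.003, 0.0, 0.0] n>=2
xyz [0.0423, -0.0587, 0.0046] twist [0.003, 0.0, 0.0] n>=2
xyz [0.0503, -0.0613, 0.0046] twist [0.003, 0.0, 0.0] n>=2
xyz [0.0586, -0.0629, 0.0046] twist [0.003, 0.0, 0.0] n>=3
xyz [0.067, -0.0633, 0.0046] twist [0.003, 0.0, 0.0] n>=3
```

{"method": "servo_tool", "body": {
  "squeeze": 40,
  "targets": [
    {"xyz": [0.0015,-0.0081,0],"twist": [0,0,0],"jaw": 0},
    {"xyz": [0.0035,-0.0163,0],"twist": [0,0,0],"jaw": 0},
    {"xyz": [0.0065,-0.0243,0],"twist": [0,0,0],"jaw": 0},
    {"xyz": [0.0105,-0.0318,0],"twist": [0,0,0],"jaw": 0},
    {"xyz": [0.0155,-0.0387,0],"twist": [0,0,0],"jaw": 0},
    {"xyz": [0.0211,-0.045,0],"twist": [0,0,0],"jaw": 0},
    {"xyz": [0.0276,-0.0505,0],"twist": [0,0,0],"jaw": 0},
    {"xyz": [0.0347,-0.0551,0],"twist": [0,0,0],"jaw": 0},
    {"xyz": [0.0423,-0.0587,0],"twist": [0,0,0],"jaw": 0},
    {"xyz": [0.0503,-0.0613,0],"twist": [0,0,0],"jaw": 0},
    {"xyz": [0.0586,-0.0629,0],"twist": [0,0,0],"jaw": 0},
    {"xyz": [0.067,-0.0633,0],"twist": [0,0,0],"jaw": 0}
  ]
}}

```text
clock: 24.6
tcp_pos: [0.4599, -0.113, 0.0764]
orientation: [0.005, 0.681, 0.732, 0.001]
wrist_force: [7.2, -5.5, 0.2]
finger_gap: 0.0226
```

{"method": "servo_tool", "body": {
  "targets": [
    {"xyz": [0,0,0],"twist": [0,0,0],"jaw": 0},
    {"xyz": [0,0,0],"twist": [0,0,0],"jaw": 0}
  ]
}}

```text
clock: 24.77
tcp_pos: [0.4597, -0.1117, 0.0763]
orientation: [0.003, 0.681, 0.732, 0.002]
wrist_force: [6.3, -1.2, 2.8]
finger_gap: 0.0229
```

```bash
sed -i 's/-.1025\]/-.1018]/' h.py; python3 - <<'E'
from h import *
p=env.get_state()['tcp_pos']; d=tocl(p)+[.067,0]; print('theta',np.arctan2(-d[0],-d[1]),np.linalg.norm(d))
plan([knob(t,.076)+[1.643] for t in list(np.arange(1.71,3.1,.13))+[3.14]])
E
```

```text
theta 1.5628725623635853 0.0631019809514725
tcp [ 0.4597 -0.1117  0.0763] head 1.644 gap 0.0229 F [ 6.3 -1.2  2.8] T [ 0.05 -1.18  0.04] t 24.7667
xyz [0.0096, -0.0012, 0.0003] twist [0.007, 0.003, 0.001] n>=1
xyz [0.0178, 0.0005, 0.0003] twist [0.007, 0.003, 0.001] n>=1
xyz [0.0258, 0.0033, 0.0002] twist [0.007, 0.003, 0.001] n>=1
xyz [0.0333, 0.0071, 0.0003] twist [0.007, 0.003, 0.001] n>=1
xyz [0.0403, 0.0118, 0.0003] twist [0.007, 0.003, 0.001] n>=2
xyz [0.0467, 0.0174, 0.0003] twist [0.007, 0.003, 0.001] n>=2
xyz [0.0522, 0.0238, 0.0003] twist [0.007, 0.003, 0.001] n>=2
xyz [0.0569, 0.0308, 0.0004] twist [0.007, 0.003, 0.001] n>=2
xyz [0.0606, 0.0384, 0.0004] twist [0.007, 0.003, 0.001] n>=2
xyz [0.0633, 0.0464, 0.0004] twist [0.007, 0.003, 0.001] n>=2
xyz [0.0649, 0.0547, 0.0005] twist [0.007, 0.003, 0.001] n>=3
xyz [0.0655, 0.0631, 0.0006] twist [0.007, 0.003, 0.001] n>=3
```

{"method": "servo_tool", "body": {
  "targets": [
    {"xyz": [0.0093,-0.0005,0],"twist": [0,0,0],"jaw": 0},
    {"xyz": [0.0176,0.001,0],"twist": [0,0,0],"jaw": 0},
    {"xyz": [0.0256,0.0037,0],"twist": [0,0,0],"jaw": 0},
    {"xyz": [0.0332,0.0073,0],"twist": [0,0,0],"jaw": 0},
    {"xyz": [0.0403,0.0118,0],"twist": [0,0,0],"jaw": 0},
    {"xyz": [0.0467,0.0174,0],"twist": [0,0,0],"jaw": 0},
    {"xyz": [0.0522,0.0238,0],"twist": [0,0,0],"jaw": 0},
    {"xyz": [0.0569,0.0308,0],"twist": [0,0,0],"jaw": 0},
    {"xyz": [0.0606,0.0384,0],"twist": [0,0,0],"jaw": 0},
    {"xyz": [0.0633,0.0464,0],"twist": [0,0,0],"jaw": 0},
    {"xyz": [0.0649,0.0547,0],"twist": [0,0,0],"jaw": 0},
    {"xyz": [0.0655,0.0631,0],"twist": [0,0,0],"jaw": 0}
  ]
}}

```text
clock: 25.77
tcp_pos: [0.5109, -0.0438, 0.0759]
orientation: [-0.0, 0.682, 0.731, -0.005]
wrist_force: [-15.4, -8.6, 20.8]
finger_gap: 0.023
```

{"method": "servo_tool", "body": {
  "targets": [
    {"xyz": [0,0,0],"twist": [0,0,0],"jaw": 0},
    {"xyz": [0,0,0],"twist": [0,0,0],"jaw": 0},
    {"xyz": [0,0,0],"twist": [0,0,0],"jaw": 0},
    {"xyz": [0,0,0],"twist": [0,0,0],"jaw": 0}
  ]
}}

```text
clock: 26.1
tcp_pos: [0.5137, -0.0434, 0.0761]
orientation: [0.002, 0.682, 0.732, -0.002]
wrist_force: [-6.6, -7.4, 12.1]
finger_gap: 0.0225
```

```bash
python3 - <<'E'
from h import *
p=env.get_state()['tcp_pos']; d=tocl(p)+[.067,0]; print('theta',np.arctan2(-d[0],-d[1]),np.linalg.norm(d))
plan([knob(3.14,.076)+[1.643]])
E
```

```text
theta 3.0726284114741236 0.06385178149433264
tcp [ 0.5137 -0.0434  0.0761] head 1.641 gap 0.0225 F [-6.6 -7.4 12.1] T [-1.44  1.24  0.01] t 26.1
xyz [0.0013, 0.0043, 0.0001] twist [-0.001, 0.006, -0.002] n>=1
```

{"method": "servo_tool", "body": {
  "targets": [
    {"xyz": [0,0.003,0],"twist": [0,0,0],"jaw": 0},
    {"xyz": [0,0.005,0],"twist": [0,0,0],"jaw": 0},
    {"xyz": [0,0.005,0],"twist": [0,0,0],"jaw": 0},
    {"xyz": [0,0.005,0],"twist": [0,0,0],"jaw": 0},
    {"xyz": [0,0.005,0],"twist": [0,0,0],"jaw": 1},
    {"xyz": [0,0.005,0],"twist": [0,0,0],"jaw": 1},
    {"xyz": [0,0.005,0],"twist": [0,0,0],"jaw": 1},
    {"xyz": [0,0.005,0],"twist": [0,0,0],"jaw": 1},
    {"xyz": [0,0.005,-0.04],"twist": [0,0,0],"jaw": 1},
    {"xyz": [0,0.005,-0.08],"twist": [0,0,0],"jaw": 1},
    {"xyz": [0,0.005,-0.12],"twist": [0,0,0],"jaw": 1},
    {"xyz": [0,0.005,-0.12],"twist": [0,0,0],"jaw": 1}
  ]
}}

```text
clock: 27.1
tcp_pos: [0.5239, -0.0413, 0.2022]
orientation: [0.005, 0.681, 0.732, 0.003]
wrist_force: [1.2, -0.1, 0.7]
finger_gap: 0.085
```

{"method": "servo_tool", "body": {
  "targets": [
    {"xyz": [0.03,-0.1,-0.05],"twist": [0,0,0.5],"jaw": 1},
    {"xyz": [0.03,-0.1,-0.05],"twist": [0,0,0.5],"jaw": 1},
    {"xyz": [0.03,-0.1,-0.05],"twist": [0,0,0.5],"jaw": 1},
    {"xyz": [0.03,-0.1,-0.05],"twist": [0,0,0.5],"jaw": 1},
    {"xyz": [0.03,-0.1,-0.05],"twist": [0,0,0.5],"jaw": 1},
    {"xyz": [0.03,-0.1,-0.05],"twist": [0,0,0.5],"jaw": 1}
  ]
}}

```text
clock: 27.6
tcp_pos: [0.4183, -0.0179, 0.2445]
orientation: [0.0, 0.84, 0.542, 0.0]
wrist_force: [0.6, 0.4, -0.2]
finger_gap: 0.0854
```

```bash
python3 - <<'E'
from h import *
for n in('wrist','top'):
  c=cam(n,n+'5.png')
  P=cloud(c); z=P[...,2]; m=(z>.098)&(z<.11)&(np.hypot(P[...,0]-.52,P[...,1]+.042)<.022)
  k=P[m].mean(0); d=tocl(k)+[.067,0]; print('knob',k,np.arctan2(-d[0],-d[1]))
  for o in caps(c,.098,.108)+caps(c,.082,.093): print(n,np.round(o[:5],4),o[5].round(4),tocl(o))
plan([])
E
```

```text
knob [ 0.51126949 -0.04413374  0.10238088] 3.0326751662208884
wrist [ 5.122e-01 -4.460e-02  1.170e-02  1.024e-01  3.400e+02] [ 0.5113 -0.0441] [-0.073   0.0626]
wrist [6.168e-01 4.800e-03 2.890e-02 1.015e-01 8.740e+02] [0.6109 0.0022] [0.0349 0.1043]
wrist [ 5.099e-01 -4.390e-02  1.140e-02  8.730e-02  9.300e+01] [ 0.5044 -0.042 ] [-0.0752  0.0635]
wrist [6.069e-01 2.200e-03 2.450e-02 8.760e-02 2.300e+02] [0.5974 0.0031] [0.0248 0.1025]
wrist [ 6.181e-01 -5.910e-02  2.820e-02  8.760e-02  2.980e+02] [ 0.6046 -0.0555] [0.0316 0.0405]
knob [ 0.51277253 -0.04119194  0.10328582] 3.0629671963241596
top [ 6.423e-01 -2.121e-01  3.140e-02  1.023e-01  3.630e+02] [ 0.6411 -0.2119] [ 0.0447 -0.1138]
top [ 6.277e-01 -6.180e-02  3.120e-02  1.025e-01  3.720e+02] [ 0.6278 -0.0616] [0.041  0.0372]
top [6.230e-01 1.470e-02 3.090e-02 1.025e-01 3.690e+02] [0.6231 0.0148] [0.0418 0.1138]
tcp [ 0.4185 -0.018   0.2439] head 1.146 gap 0.0852 F [ 0.4 -0.3 -1.6] T [-0.   -0.04 -0.02] t 27.7
```

View pics/wrist5.png

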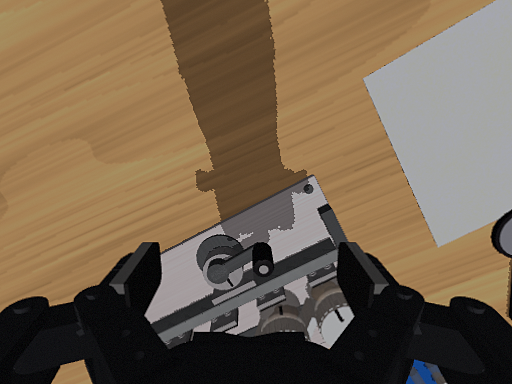

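```bash
python3 - <<'E'
from h import *
a=cv2.imread('pics/top5.png')[130:230,230:365]; cv2.imwrite('pics/t5c.png',cv2.resize(a,None,fx=5.8,fy=5.8,interpolation=cv2.INTER_CUBIC))
n=cl(.045,-.114,0);plan([(n[0],n[1],.19,.87+.072)])
E
```

```text
tcp [ 0.4185 -0.018   0.2439] head 1.146 gap 0.0852 F [ 0.4 -0.3 -1.6] T [-0.   -0.04 -0.02] t 27.7
xyz [-0.0846, 0.2843, 0.0538] twist [-0.0, 0.0, 0.204] n>=8
```

View pics/t5c.png

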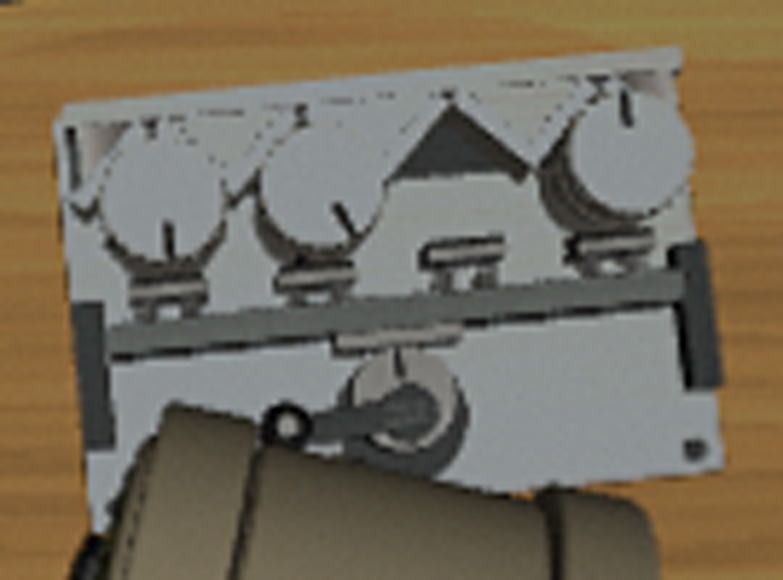

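{"method": "servo_tool", "body": {
  "targets": [
    {"xyz": [-0.085,0.284,0.02],"twist": [0,0,0.204],"jaw": 1},
    {"xyz": [-0.085,0.284,0.02],"twist": [0,0,0.204],"jaw": 1},
    {"xyz": [-0.085,0.284,0.02],"twist": [0,0,0.204],"jaw": 1},
    {"xyz": [-0.085,0.284,0.02],"twist": [0,0,0.204],"jaw": 1},
    {"xyz": [-0.085,0.284,0.02],"twist": [0,0,0.204],"jaw": 1},
    {"xyz": [-0.085,0.284,0.02],"twist": [0,0,0.204],"jaw": 1},
    {"xyz": [-0.085,0.284,0.02],"twist": [0,0,0.204],"jaw": 1},
    {"xyz": [-0.085,0.284,0.054],"twist": [0,0,0.204],"jaw": 1},
    {"xyz": [-0.085,0.284,0.054],"twist": [0,0,0.204],"jaw": 1},
    {"xyz": [-0.085,0.284,0.054],"twist": [0,0,0.204],"jaw": 1},
    {"xyz": [-0.085,0.284,0.054],"twist": [0,0,0.204],"jaw": 1}
  ]
}}

```text
clock: 28.62
tcp_pos: [0.6405, -0.2126, 0.1895]
orientation: [-0.001, 0.892, 0.453, -0.001]
wrist_force: [0.2, -0.3, 0.2]
finger_gap: 0.0853
```

```bash
python3 - <<'E'
from h import *
c=cam('wrist')
for o in caps(c,.098,.108): print(np.round(o[:5],4),o[5].round(4),tocl(o))
plan([(.641,-.2125,.069,.942)])
E
```

```text
[ 6.330e-01 -6.800e-03  2.280e-02  1.014e-01  1.739e+03] [ 0.6325 -0.007 ] [0.0502 0.0916]
[ 6.290e-01 -6.540e-02  3.140e-02  1.016e-01  6.114e+03] [ 0.6279 -0.0653] [0.042  0.0334]
[ 6.424e-01 -2.148e-01  3.120e-02  1.017e-01  4.116e+03] [ 0.6412 -0.2139] [ 0.0446 -0.1165]
tcp [ 0.6408 -0.2125  0.1909] head 0.94 gap 0.0854 F [-0.   0.1  0.2] T [-0.01  0.02 -0.07] t 28.6667
xyz [0.0001, 0.0002, 0.1219] twist [-0.0, -0.0, -0.002] n>=3
```

{"method": "servo_tool", "body": {
  "squeeze": 45,
  "targets": [
    {"xyz": [0,0,0.03],"twist": [0,0,0],"jaw": 1},
    {"xyz": [0,0,0.06],"twist": [0,0,0],"jaw": 1},
    {"xyz": [0,0,0.09],"twist": [0,0,0],"jaw": 1},
    {"xyz": [0,0,0.115],"twist": [0,0,0],"jaw": 1},
    {"xyz": [0,0,0.119],"twist": [0,0,0],"jaw": 1},
    {"xyz": [0,0,0.119],"twist": [0,0,0],"jaw": 1},
    {"xyz": [0,0,0.119],"twist": [0,0,0],"jaw": 0},
    {"xyz": [0,0,0.119],"twist": [0,0,0],"jaw": 0},
    {"xyz": [0,0,0.119],"twist": [0,0,0],"jaw": 0},
    {"xyz": [0,0,0.119],"twist": [0,0,0],"jaw": 0},
    {"xyz": [0,0,0.119],"twist": [0,0,0],"jaw": 0}
  ]
}}

```text
clock: 29.58
tcp_pos: [0.6429, -0.2136, 0.075]
orientation: [0.002, 0.892, 0.453, 0.002]
wrist_force: [-0.8, 1.0, 7.3]
finger_gap: 0.0608
```

{"method": "servo_tool", "body": {
  "targets": [
    {"xyz": [0,0,0],"twist": [0,0,0.1],"jaw": 0},
    {"xyz": [0,0,0],"twist": [0,0,0.2],"jaw": 0},
    {"xyz": [0,0,0],"twist": [0,0,0.3],"jaw": 0},
    {"xyz": [0,0,0],"twist": [0,0,0.4],"jaw": 0},
    {"xyz": [0,0,0],"twist": [0,0,0.5],"jaw": 0},
    {"xyz": [0,0,0],"twist": [0,0,0.6],"jaw": 0}
  ]
}}

```text
clock: 30.08
tcp_pos: [0.6426, -0.2138, 0.075]
orientation: [0.001, 0.986, 0.166, 0.002]
wrist_force: [-1.6, 1.5, 6.8]
finger_gap: 0.0604
```

```bash
python3 - <<'E'
from h import *
plan([(.641,-.2125,.069,.942)])
E
```

```text
tcp [ 0.6426 -0.2138  0.075 ] head 0.334 gap 0.0604 F [-1.6  1.5  6.8] T [0.05 0.58 0.11] t 30.0833
xyz [-0.0012, -0.0017, 0.006] twist [0.004, -0.002, -0.608] n>=5
```

{"method": "servo_tool", "body": {
  "targets": [
    {"xyz": [0,0,0],"twist": [0,0,0.1],"jaw": 0},
    {"xyz": [0,0,0],"twist": [0,0,0.2],"jaw": 0},
    {"xyz": [0,0,0],"twist": [0,0,0.3],"jaw": 0},
    {"xyz": [0,0,0],"twist": [0,0,0.4],"jaw": 0},
    {"xyz": [0,0,0],"twist": [0,0,0.5],"jaw": 0},
    {"xyz": [0,0,0],"twist": [0,0,0.6],"jaw": 0}
  ]
}}

```text
clock: 30.58
tcp_pos: [0.6428, -0.2133, 0.0751]
orientation: [0.001, 0.991, -0.132, 0.002]
wrist_force: [-1.0, 1.2, 8.0]
finger_gap: 0.0605
```

```bash
python3 - <<'E'
from h import *
plan([])
E
```

```text
tcp [ 0.6428 -0.2133  0.0751] head -0.265 gap 0.0605 F [-1.   1.2  8. ] T [0.31 0.54 0.36] t 30.5833
```

{"method": "servo_tool", "body": {
  "targets": [
    {"xyz": [0,0,0],"twist": [0,0,0.1],"jaw": 0},
    {"xyz": [0,0,0],"twist": [0,0,0.2],"jaw": 0},
    {"xyz": [0,0,0],"twist": [0,0,0.3],"jaw": 0},
    {"xyz": [0,0,0],"twist": [0,0,0.4],"jaw": 0},
    {"xyz": [0,0,0],"twist": [0,0,0.5],"jaw": 0}
  ]
}}

```text
clock: 31.0
tcp_pos: [0.6428, -0.2132, 0.0751]
orientation: [-0.0, 0.928, -0.373, 0.002]
wrist_force: [-1.9, 2.8, 7.2]
finger_gap: 0.0607
```

```bash
python3 - <<'E'
from h import *
plan([])
E
```

```text
tcp [ 0.6428 -0.2132  0.0751] head -0.765 gap 0.0607 F [-1.9  2.8  7.2] T [0.5  0.46 0.36] t 31.0
```

{"method": "servo_tool", "body": {
  "targets": [
    {"xyz": [0,0,0],"twist": [0,0,0],"jaw": 1},
    {"xyz": [0,0,0],"twist": [0,0,0],"jaw": 1},
    {"xyz": [0,0,0],"twist": [0,0,0],"jaw": 1},
    {"xyz": [0,0,0],"twist": [0,0,0],"jaw": 1},
    {"xyz": [0,0,-0.04],"twist": [0,0,0],"jaw": 1},
    {"xyz": [0,0,-0.08],"twist": [0,0,0],"jaw": 1},
    {"xyz": [0,0,-0.115],"twist": [0,0,0],"jaw": 1},
    {"xyz": [0,0,-0.115],"twist": [0,0,0],"jaw": 1},
    {"xyz": [0,0,-0.115],"twist": [0,0,0],"jaw": 1}
  ]
}}

```text
clock: 31.75
tcp_pos: [0.6429, -0.214, 0.1898]
orientation: [0.0, 0.929, -0.371, 0.003]
wrist_force: [0.5, 0.1, -0.7]
finger_gap: 0.0852
```

```bash
python3 - <<'E'
from h import *
plan([(.6283,-.0632,.19,.872)])
E
```

```text
tcp [ 0.6429 -0.214   0.1898] head -0.76 gap 0.0852 F [ 0.5  0.1 -0.7] T [ 0.   -0.05  0.  ] t 31.75
xyz [-0.1145, -0.0992, -0.0007] twist [0.003, -0.006, -1.632] n>=14
```

{"method": "servo_tool", "body": {
  "targets": [
    {"xyz": [-0.1145,-0.099,0],"twist": [0,0,-1.4],"jaw": 1},
    {"xyz": [-0.1145,-0.099,0],"twist": [0,0,-1.4],"jaw": 1},
    {"xyz": [-0.1145,-0.099,0],"twist": [0,0,-1.4],"jaw": 1},
    {"xyz": [-0.1145,-0.099,0],"twist": [0,0,-1.4],"jaw": 1},
    {"xyz": [-0.1145,-0.099,0],"twist": [0,0,-1.4],"jaw": 1},
    {"xyz": [-0.1145,-0.099,0],"twist": [0,0,-1.4],"jaw": 1},
    {"xyz": [-0.1145,-0.099,0],"twist": [0,0,-1.4],"jaw": 1},
    {"xyz": [-0.1145,-0.099,0],"twist": [0,0,-1.4],"jaw": 1},
    {"xyz": [-0.1145,-0.099,0],"twist": [0,0,-1.4],"jaw": 1},
    {"xyz": [-0.1145,-0.099,0],"twist": [0,0,-1.4],"jaw": 1},
    {"xyz": [-0.1145,-0.099,0],"twist": [0,0,-1.4],"jaw": 1},
    {"xyz": [-0.1145,-0.099,0],"twist": [0,0,-1.4],"jaw": 1}
  ]
}}

```text
clock: 32.75
tcp_pos: [0.6255, -0.0622, 0.1843]
orientation: [-0.001, 0.948, 0.317, -0.001]
wrist_force: [0.4, 0.2, -0.1]
finger_gap: 0.0854
```

{"method": "servo_tool", "body": {
  "targets": [
    {"xyz": [0,0,0],"twist": [0,0,-0.115],"jaw": 1},
    {"xyz": [0,0,0],"twist": [0,0,-0.23],"jaw": 1},
    {"xyz": [0,0,0],"twist": [0,0,-0.23],"jaw": 1},
    {"xyz": [0,0,0],"twist": [0,0,-0.23],"jaw": 1}
  ]
}}

```text
clock: 33.08
tcp_pos: [0.6258, -0.0623, 0.1849]
orientation: [-0.001, 0.908, 0.42, -0.001]
wrist_force: [-0.5, -0.1, -1.0]
finger_gap: 0.0854
```

```bash
python3 - <<'E'
from h import *
for n in ('wrist','top'):
  c=cam(n)
  for o in caps(c,.098,.108): print(n,np.round(o[:5],4),o[5].round(4),tocl(o))
plan([(.6283,-.0632,.0745,.872)])
E
```

```text
wrist [ 5.137e-01 -4.470e-02  1.210e-02  1.025e-01  9.320e+02] [ 0.5144 -0.0441] [-0.0715  0.0624]
wrist [6.240e-01 1.170e-02 3.130e-02 1.017e-01 5.175e+03] [0.6228 0.0117] [0.0426 0.1107]
wrist [ 6.292e-01 -6.490e-02  3.120e-02  1.017e-01  4.256e+03] [ 0.6279 -0.064 ] [0.0423 0.0339]
wrist [ 6.568e-01 -1.978e-01  2.240e-02  1.017e-01  6.190e+02] [ 0.6556 -0.1957] [ 0.0602 -0.1006]
top [ 6.410e-01 -2.251e-01  2.610e-02  1.022e-01  1.030e+02] [ 0.6417 -0.2307] [ 0.0425 -0.1267]
top [6.248e-01 1.890e-02 2.920e-02 1.027e-01 1.730e+02] [0.6281 0.0274] [0.0439 0.1178]
tcp [ 0.6261 -0.0623  0.1855] head 0.867 gap 0.0854 F [-1.4  0.3 -0.8] T [-0.05 -0.02  0.02] t 33.1833
xyz [0.0008, 0.0024, 0.111] twist [-0.001, 0.001, -0.005] n>=3
```

{"method": "servo_tool", "body": {
  "squeeze": 45,
  "targets": [
    {"xyz": [0.0005,0.0015,0.03],"twist": [0,0,0],"jaw": 1},
    {"xyz": [0.0005,0.0015,0.06],"twist": [0,0,0],"jaw": 1},
    {"xyz": [0.0005,0.0015,0.09],"twist": [0,0,0],"jaw": 1},
    {"xyz": [0.0005,0.0015,0.109],"twist": [0,0,0],"jaw": 1},
    {"xyz": [0.0005,0.0015,0.11],"twist": [0,0,0],"jaw": 1},
    {"xyz": [0.0005,0.0015,0.11],"twist": [0,0,0],"jaw": 1},
    {"xyz": [0.0005,0.0015,0.11],"twist": [0,0,0],"jaw": 0},
    {"xyz": [0.0005,0.0015,0.11],"twist": [0,0,0],"jaw": 0},
    {"xyz": [0.0005,0.0015,0.11],"twist": [0,0,0],"jaw": 0},
    {"xyz": [0.0005,0.0015,0.11],"twist": [0,0,0],"jaw": 0},
    {"xyz": [0.0005,0.0015,0.11],"twist": [0,0,0],"jaw": 0}
  ]
}}

```text
clock: 34.1
tcp_pos: [0.6295, -0.0634, 0.0789]
orientation: [0.001, 0.907, 0.421, 0.002]
wrist_force: [-1.3, -0.0, 7.2]
finger_gap: 0.0602
```

{"method": "servo_tool", "body": {
  "targets": [
    {"xyz": [0,0,0],"twist": [0,0,0.1],"jaw": 0},
    {"xyz": [0,0,0],"twist": [0,0,0.2],"jaw": 0},
    {"xyz": [0,0,0],"twist": [0,0,0.3],"jaw": 0},
    {"xyz": [0,0,0],"twist": [0,0,0.4],"jaw": 0},
    {"xyz": [0,0,0],"twist": [0,0,0.5],"jaw": 0},
    {"xyz": [0,0,0],"twist": [0,0,0.6],"jaw": 0},
    {"xyz": [0,0,0],"twist": [0,0,0.7],"jaw": 0},
    {"xyz": [0,0,0],"twist": [0,0,0.8],"jaw": 0}
  ]
}}

```text
clock: 34.77
tcp_pos: [0.6296, -0.0634, 0.079]
orientation: [0.001, 0.999, 0.032, 0.002]
wrist_force: [-0.9, 0.6, 6.1]
finger_gap: 0.0603
```

```bash
python3 - <<'E'
from h import *
plan([])
E
```

```text
tcp [ 0.6296 -0.0634  0.079 ] head 0.064 gap 0.0603 F [-0.9  0.6  6.1] T [ 0.06 -0.12  0.21] t 34.7667
```

{"method": "servo_tool", "body": {
  "targets": [
    {"xyz": [0,0,0],"twist": [0,0,0.1],"jaw": 0},
    {"xyz": [0,0,0],"twist": [0,0,0.2],"jaw": 0},
    {"xyz": [0,0,0],"twist": [0,0,0.3],"jaw": 0},
    {"xyz": [0,0,0],"twist": [0,0,0.4],"jaw": 0},
    {"xyz": [0,0,0],"twist": [0,0,0.5],"jaw": 0},
    {"xyz": [0,0,0],"twist": [0,0,0.6],"jaw": 0}
  ]
}}

```text
clock: 35.27
tcp_pos: [0.631, -0.062, 0.0792]
orientation: [-0.002, 0.965, -0.264, 0.003]
wrist_force: [3.2, 4.7, 5.6]
finger_gap: 0.0605
```

```bash
python3 - <<'E'
from h import *
plan([])
E
```

```text
tcp [ 0.631  -0.062   0.0792] head -0.534 gap 0.0605 F [3.2 4.7 5.6] T [ 0.76 -0.6   0.39] t 35.2667
```

{"method": "servo_tool", "body": {
  "targets": [
    {"xyz": [0,0,0],"twist": [0,0,0.1],"jaw": 0},
    {"xyz": [0,0,0],"twist": [0,0,0.2],"jaw": 0},
    {"xyz": [0,0,0],"twist": [0,0,0.3],"jaw": 0}
  ]
}}

```text
clock: 35.52
tcp_pos: [0.631, -0.062, 0.0792]
orientation: [-0.002, 0.914, -0.405, 0.003]
wrist_force: [2.5, 3.3, 5.4]
finger_gap: 0.0604
```

```bash
python3 - <<'E'
from h import *
plan([])
E
```

```text
tcp [ 0.631  -0.062   0.0792] head -0.834 gap 0.0604 F [2.5 3.3 5.4] T [ 0.77 -0.59  0.42] t 35.5167
```

{"method": "servo_tool", "body": {
  "targets": [
    {"xyz": [0,0,0],"twist": [0,0,0],"jaw": 1},
    {"xyz": [0,0,0],"twist": [0,0,0],"jaw": 1},
    {"xyz": [0,0,0],"twist": [0,0,0],"jaw": 1},
    {"xyz": [0,0,0],"twist": [0,0,0],"jaw": 1},
    {"xyz": [0,0,-0.04],"twist": [0,0,0],"jaw": 1},
    {"xyz": [0,0,-0.08],"twist": [0,0,0],"jaw": 1},
    {"xyz": [0,0,-0.11],"twist": [0,0,0],"jaw": 1},
    {"xyz": [0,0,-0.11],"twist": [0,0,0],"jaw": 1},
    {"xyz": [0,0,-0.11],"twist": [0,0,0],"jaw": 1}
  ]
}}

```text
clock: 36.27
tcp_pos: [0.6294, -0.0635, 0.1889]
orientation: [-0.0, 0.915, -0.403, 0.002]
wrist_force: [-0.4, -0.8, -0.6]
finger_gap: 0.0855
```

```bash
python3 - <<'E'
from h import *
plan([(.6235,.013,.188,.872)])
E
```

```text
tcp [ 0.6294 -0.0635  0.1889] head -0.83 gap 0.0855 F [-0.4 -0.8 -0.6] T [ 0.01 -0.01  0.05] t 36.2667
xyz [-0.0605, -0.0473, 0.0008] twist [0.001, -0.005, -1.702] n>=14
```

{"method": "servo_tool", "body": {
  "targets": [
    {"xyz": [-0.0605,-0.047,0],"twist": [0,0,-1.4],"jaw": 1},
    {"xyz": [-0.0605,-0.047,0],"twist": [0,0,-1.4],"jaw": 1},
    {"xyz": [-0.0605,-0.047,0],"twist": [0,0,-1.4],"jaw": 1},
    {"xyz": [-0.0605,-0.047,0],"twist": [0,0,-1.4],"jaw": 1},
    {"xyz": [-0.0605,-0.047,0],"twist": [0,0,-1.4],"jaw": 1},
    {"xyz": [-0.0605,-0.047,0],"twist": [0,0,-1.4],"jaw": 1},
    {"xyz": [-0.0605,-0.047,0],"twist": [0,0,-1.4],"jaw": 1},
    {"xyz": [-0.0605,-0.047,0],"twist": [0,0,-1.4],"jaw": 1},
    {"xyz": [-0.0605,-0.047,0],"twist": [0,0,-1.4],"jaw": 1},
    {"xyz": [-0.0605,-0.047,0],"twist": [0,0,-1.4],"jaw": 1},
    {"xyz": [-0.0605,-0.047,0],"twist": [0,0,-1.4],"jaw": 1},
    {"xyz": [-0.0605,-0.047,0],"twist": [0,0,-1.4],"jaw": 1}
  ]
}}

```text
clock: 37.27
tcp_pos: [0.6207, 0.0133, 0.1842]
orientation: [-0.001, 0.959, 0.284, -0.002]
wrist_force: [-0.3, -0.1, -0.1]
finger_gap: 0.0856
```

{"method": "servo_tool", "body": {
  "targets": [
    {"xyz": [0,0,0],"twist": [0,0,-0.12],"jaw": 1},
    {"xyz": [0,0,0],"twist": [0,0,-0.24],"jaw": 1},
    {"xyz": [0,0,0],"twist": [0,0,-0.3],"jaw": 1},
    {"xyz": [0,0,0],"twist": [0,0,-0.3],"jaw": 1},
    {"xyz": [0,0,0],"twist": [0,0,-0.3],"jaw": 1}
  ]
}}

```text
clock: 37.68
tcp_pos: [0.621, 0.0134, 0.1848]
orientation: [-0.001, 0.907, 0.42, -0.001]
wrist_force: [1.2, -0.6, 0.4]
finger_gap: 0.0854
```

```bash
python3 - <<'E'
from h import *
for n in ('wrist',):
  c=cam(n)
  for o in caps(c,.098,.108): print(n,np.round(o[:5],4),o[5].round(4),tocl(o))
plan([(.6235,.0125,.0755,.872)])
E
```

```text
wrist [ 5.139e-01 -4.440e-02  1.200e-02  1.026e-01  8.040e+02] [ 0.5144 -0.0433] [-0.0713  0.0627]
wrist [6.239e-01 1.160e-02 3.120e-02 1.017e-01 4.256e+03] [0.6228 0.0125] [0.0424 0.1106]
wrist [ 6.311e-01 -6.240e-02  3.120e-02  1.020e-01  3.472e+03] [ 0.6306 -0.0598] [0.0443 0.0363]
wrist [ 6.443e-01 -2.253e-01  2.000e-02  1.022e-01  6.520e+02] [ 0.6452 -0.2258] [ 0.0458 -0.1271]
tcp [0.6212 0.0134 0.1851] head 0.867 gap 0.0853 F [0.4 0.4 0.2] T [ 0.03 -0.02  0.01] t 37.7333
xyz [0.001, 0.0025, 0.1096] twist [-0.002, 0.001, -0.005] n>=3
```

{"method": "servo_tool", "body": {
  "squeeze": 45,
  "targets": [
    {"xyz": [0.0005,0.0015,0.03],"twist": [0,0,0],"jaw": 1},
    {"xyz": [0.0005,0.0015,0.06],"twist": [0,0,0],"jaw": 1},
    {"xyz": [0.0005,0.0015,0.09],"twist": [0,0,0],"jaw": 1},
    {"xyz": [0.0005,0.0015,0.109],"twist": [0,0,0],"jaw": 1},
    {"xyz": [0.0005,0.0015,0.11],"twist": [0,0,0],"jaw": 1},
    {"xyz": [0.0005,0.0015,0.11],"twist": [0,0,0],"jaw": 1},
    {"xyz": [0.0005,0.0015,0.11],"twist": [0,0,0],"jaw": 0},
    {"xyz": [0.0005,0.0015,0.11],"twist": [0,0,0],"jaw": 0},
    {"xyz": [0.0005,0.0015,0.11],"twist": [0,0,0],"jaw": 0},
    {"xyz": [0.0005,0.0015,0.11],"twist": [0,0,0],"jaw": 0},
    {"xyz": [0.0005,0.0015,0.11],"twist": [0,0,0],"jaw": 0}
  ]
}}

```text
clock: 38.65
tcp_pos: [0.6249, 0.0126, 0.0789]
orientation: [0.001, 0.907, 0.421, 0.002]
wrist_force: [-1.3, 0.0, 6.2]
finger_gap: 0.0605
```

{"method": "servo_tool", "body": {
  "targets": [
    {"xyz": [0,0,0],"twist": [0,0,0.1],"jaw": 0},
    {"xyz": [0,0,0],"twist": [0,0,0.2],"jaw": 0},
    {"xyz": [0,0,0],"twist": [0,0,0.3],"jaw": 0},
    {"xyz": [0,0,0],"twist": [0,0,0.4],"jaw": 0},
    {"xyz": [0,0,0],"twist": [0,0,0.5],"jaw": 0},
    {"xyz": [0,0,0],"twist": [0,0,0.6],"jaw": 0},
    {"xyz": [0,0,0],"twist": [0,0,0.7],"jaw": 0},
    {"xyz": [0,0,0],"twist": [0,0,0.8],"jaw": 0}
  ]
}}

```text
clock: 39.32
tcp_pos: [0.6245, 0.0124, 0.0788]
orientation: [0.001, 0.999, 0.032, 0.002]
wrist_force: [-2.3, -1.8, 7.4]
finger_gap: 0.0606
```

```bash
python3 - <<'E'
from h import *
plan([])
E
```

```text
tcp [0.6245 0.0124 0.0788] head 0.064 gap 0.0606 F [-2.3 -1.8  7.4] T [-0.24  0.45  0.05] t 39.3167
```

{"method": "servo_tool", "body": {
  "targets": [
    {"xyz": [0,0,0],"twist": [0,0,0.1],"jaw": 0},
    {"xyz": [0,0,0],"twist": [0,0,0.2],"jaw": 0},
    {"xyz": [0,0,0],"twist": [0,0,0.3],"jaw": 0},
    {"xyz": [0,0,0],"twist": [0,0,0.4],"jaw": 0},
    {"xyz": [0,0,0],"twist": [0,0,0.5],"jaw": 0},
    {"xyz": [0,0,0],"twist": [0,0,0.6],"jaw": 0}
  ]
}}

```text
clock: 39.82
tcp_pos: [0.6253, 0.0136, 0.0789]
orientation: [-0.001, 0.965, -0.264, 0.002]
wrist_force: [1.3, 2.6, 5.4]
finger_gap: 0.0606
```

```bash
python3 - <<'E'
from h import *
plan([])
E
```

```text
tcp [0.6253 0.0136 0.0789] head -0.534 gap 0.0606 F [1.3 2.6 5.4] T [ 0.51 -0.07  0.38] t 39.8167
```

{"method": "servo_tool", "body": {
  "targets": [
    {"xyz": [0,0,0],"twist": [0,0,0.1],"jaw": 0},
    {"xyz": [0,0,0],"twist": [0,0,0.2],"jaw": 0},
    {"xyz": [0,0,0],"twist": [0,0,0.3],"jaw": 0}
  ]
}}

```text
clock: 40.07
tcp_pos: [0.6251, 0.0137, 0.0789]
orientation: [-0.002, 0.914, -0.405, 0.002]
wrist_force: [1.1, 3.9, 6.4]
finger_gap: 0.061
```

```bash
python3 - <<'E'
from h import *
plan([])
E
```

```text
tcp [0.6251 0.0137 0.0789] head -0.834 gap 0.061 F [1.1 3.9 6.4] T [0.56 0.03 0.43] t 40.0667
```

{"method": "servo_tool", "body": {
  "targets": [
    {"xyz": [0,0,0],"twist": [0,0,0],"jaw": 1},
    {"xyz": [0,0,0],"twist": [0,0,0],"jaw": 1},
    {"xyz": [0,0,0],"twist": [0,0,0],"jaw": 1},
    {"xyz": [0,0,0],"twist": [0,0,0],"jaw": 1},
    {"xyz": [0,0,-0.04],"twist": [0,0,0],"jaw": 1},
    {"xyz": [0,0,-0.08],"twist": [0,0,0],"jaw": 1},
    {"xyz": [0,0,-0.12],"twist": [0,0,0],"jaw": 1},
    {"xyz": [-0.16,-0.12,-0.12],"twist": [0,0,-0.8],"jaw": 1},
    {"xyz": [-0.16,-0.12,-0.12],"twist": [0,0,-0.8],"jaw": 1},
    {"xyz": [-0.16,-0.12,-0.12],"twist": [0,0,-0.8],"jaw": 1},
    {"xyz": [-0.16,-0.12,-0.12],"twist": [0,0,-0.8],"jaw": 1},
    {"xyz": [-0.16,-0.12,-0.12],"twist": [0,0,-0.8],"jaw": 1}
  ]
}}

```text
clock: 41.07
tcp_pos: [0.6035, 0.2143, 0.1965]
orientation: [-0.0, 0.995, -0.099, -0.0]
wrist_force: [0.2, 0.0, -0.8]
finger_gap: 0.0857
```

{"method": "servo_tool", "body": {
  "targets": [
    {"xyz": [0,0,0],"twist": [0,0,0],"jaw": 1},
    {"xyz": [0,0,0],"twist": [0,0,0],"jaw": 1},
    {"xyz": [0,0,0],"twist": [0,0,0],"jaw": 1}
  ]
}}

```text
clock: 41.32
tcp_pos: [0.604, 0.2117, 0.1961]
orientation: [0.0, 0.995, -0.103, -0.0]
wrist_force: [0.7, -0.8, -0.1]
finger_gap: 0.0851
```

```bash
python3 - <<'E'
from h import *
for n in('top','scene','wrist'):
  c=cam(n,n+'7.png')
  if n=='top':
    P=cloud(c); z=P[...,2]; m=(z>.098)&(z<.11)&(np.hypot(P[...,0]-.515,P[...,1]+.042)<.022)
    k=P[m].mean(0); d=tocl(k)+[.067,0]; print('knob',k,np.arctan2(-d[0],-d[1]))
    for o in caps(c,.098,.108)+caps(c,.082,.093): print(n,np.round(o[:5],4),o[5].round(4),tocl(o))
plan([])
def cr(f,a,b,c,d,w): 
    i=cv2.imread('pics/'+f)[a:b,c:d]; return cv2.resize(i,(w,int(w*(b-a)/(d-c))),interpolation=cv2.INTER_CUBIC)
a=cr('top7.png',130,230,230,365,400); b=cr('scene7.png',175,255,150,280,400); w=cr('wrist7.png',0,384,0,512,400)
h=max(a.shape[0],b.shape[0]); 
L=np.vstack([a,b]); Rr=cv2.copyMakeBorder(w,0,max(0,L.shape[0]-w.shape[0]),0,0,cv2.BORDER_CONSTANT)
cv2.imwrite('pics/f7.png',np.hstack([L,Rr[:L.shape[0]]]))
E
```

```text
knob [ 0.51199752 -0.0412954   0.10330557] 3.0523011289723283
top [ 6.422e-01 -2.116e-01  3.130e-02  1.026e-01  3.660e+02] [ 0.6414 -0.2112] [ 0.0446 -0.1133]
top [ 6.301e-01 -5.990e-02  3.130e-02  1.027e-01  3.660e+02] [ 0.6297 -0.0596] [0.0435 0.0388]
top [6.246e-01 1.610e-02 3.120e-02 1.027e-01 3.740e+02] [0.6241 0.0159] [0.0435 0.115 ]
tcp [0.6045 0.2104 0.1964] head -0.208 gap 0.0855 F [ 0.1 -0.1  0.4] T [ 0.07  0.03 -0.03] t 41.4667
```

View pics/f7.png

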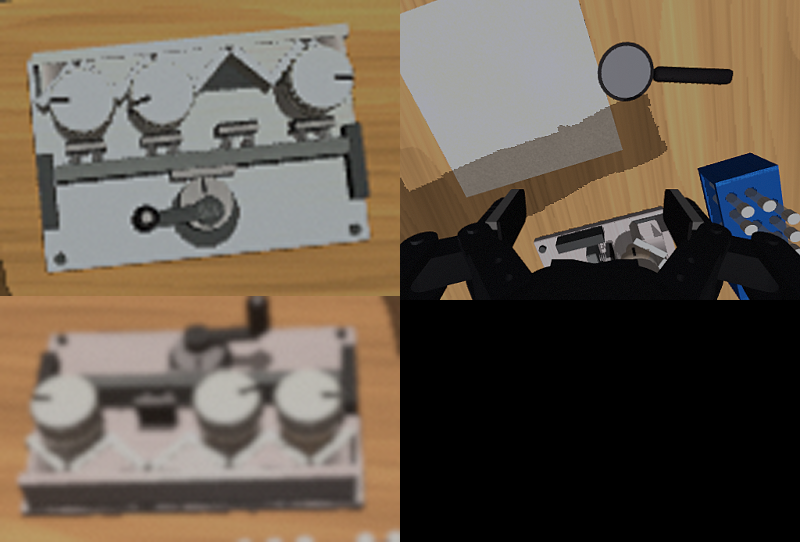

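{"method": "servo_tool", "body": {
  "targets": [
    {"xyz": [0,0,-0.07],"twist": [0,0,-1.45],"jaw": 1},
    {"xyz": [0,0,-0.07],"twist": [0,0,-1.45],"jaw": 1},
    {"xyz": [0,0,-0.07],"twist": [0,0,-1.45],"jaw": 1},
    {"xyz": [0,0,-0.07],"twist": [0,0,-1.45],"jaw": 1},
    {"xyz": [0,0,-0.07],"twist": [0,0,-1.45],"jaw": 1},
    {"xyz": [0,0,-0.07],"twist": [0,0,-1.45],"jaw": 1},
    {"xyz": [0,0,-0.07],"twist": [0,0,-1.45],"jaw": 1},
    {"xyz": [0,0,-0.07],"twist": [0,0,-1.45],"jaw": 1},
    {"xyz": [0,0,-0.07],"twist": [0,0,-1.45],"jaw": 1},
    {"xyz": [0,0,-0.07],"twist": [0,0,-1.45],"jaw": 1},
    {"xyz": [0,0,-0.07],"twist": [0,0,-1.45],"jaw": 1},
    {"xyz": [0,0,-0.07],"twist": [0,0,-1.45],"jaw": 1}
  ]
}}

```text
clock: 42.47
tcp_pos: [0.6046, 0.2102, 0.2665]
orientation: [0.0, 0.812, 0.584, 0.0]
wrist_force: [1.0, -0.3, 0.7]
finger_gap: 0.0855
```

{"method": "servo_tool", "body": {
  "targets": [
    {"xyz": [0,0,0],"twist": [0,0,-1.45],"jaw": 1},
    {"xyz": [0,0,0],"twist": [0,0,-1.45],"jaw": 1},
    {"xyz": [0,0,0],"twist": [0,0,-1.45],"jaw": 1},
    {"xyz": [0,0,0],"twist": [0,0,-1.45],"jaw": 1},
    {"xyz": [0,0,0],"twist": [0,0,-1.45],"jaw": 1},
    {"xyz": [0,0,0],"twist": [0,0,-1.45],"jaw": 1},
    {"xyz": [0,0,0],"twist": [0,0,-1.45],"jaw": 1},
    {"xyz": [0,0,0],"twist": [0,0,-1.45],"jaw": 1},
    {"xyz": [0,0,0],"twist": [0,0,-1.45],"jaw": 1},
    {"xyz": [0,0,0],"twist": [0,0,-1.45],"jaw": 1},
    {"xyz": [0,0,0],"twist": [0,0,-1.45],"jaw": 1},
    {"xyz": [0,0,0],"twist": [0,0,-1.45],"jaw": 1}
  ]
}}

```text
clock: 43.47
tcp_pos: [0.6045, 0.2102, 0.2665]
orientation: [0.0, 0.22, 0.975, -0.0]
wrist_force: [0.0, 0.3, -0.0]
finger_gap: 0.0849
```

{"method": "servo_tool", "body": {
  "targets": [
    {"xyz": [0,0,0],"twist": [0.1,0,0],"jaw": 1},
    {"xyz": [0,0,0],"twist": [0.2,0,0],"jaw": 1},
    {"xyz": [0,0,0],"twist": [0.3,0,0],"jaw": 1},
    {"xyz": [0,0,0],"twist": [0.4,0,0],"jaw": 1},
    {"xyz": [0,0,0],"twist": [0.5,0,0],"jaw": 1},
    {"xyz": [0,0,0],"twist": [0.6,0,0],"jaw": 1},
    {"xyz": [0,0,0],"twist": [0.7,0,0],"jaw": 1},
    {"xyz": [0,0,0],"twist": [0.8,0,0],"jaw": 1},
    {"xyz": [0,0,0],"twist": [0.8,0,0],"jaw": 1},
    {"xyz": [0,0,0],"twist": [0.8,0,0],"jaw": 1},
    {"xyz": [0,0,0],"twist": [0.8,0,0],"jaw": 1}
  ]
}}

```text
clock: 44.38
tcp_pos: [0.598, 0.1984, 0.2474]
orientation: [-0.072, 0.203, 0.905, -0.366]
wrist_force: [-0.1, -0.0, 0.7]
finger_gap: 0.0853
```

```bash
python3 - <<'E'
from h import *
c=cam('wrist','w8.png'); p=proj(c,[[.6245,.0145,.07],[.63,-.061,.07],[.642,-.212,.07]]); print(p,env.get_state()['joint_pos'])
i=cv2.imread('pics/w8.png'); cv2.imwrite('pics/w8b.png',cv2.resize(i,(800,600),interpolation=cv2.INTER_CUBIC))
E
```

```text
[[173.72580663 172.42096296]
 [153.1311536  132.24817827]
 [118.98088176  67.25391611]] [ 0.41601938  1.11133962  1.26483211  2.33800941 -0.48590198 -0.55727006]
```

View pics/w8b.png

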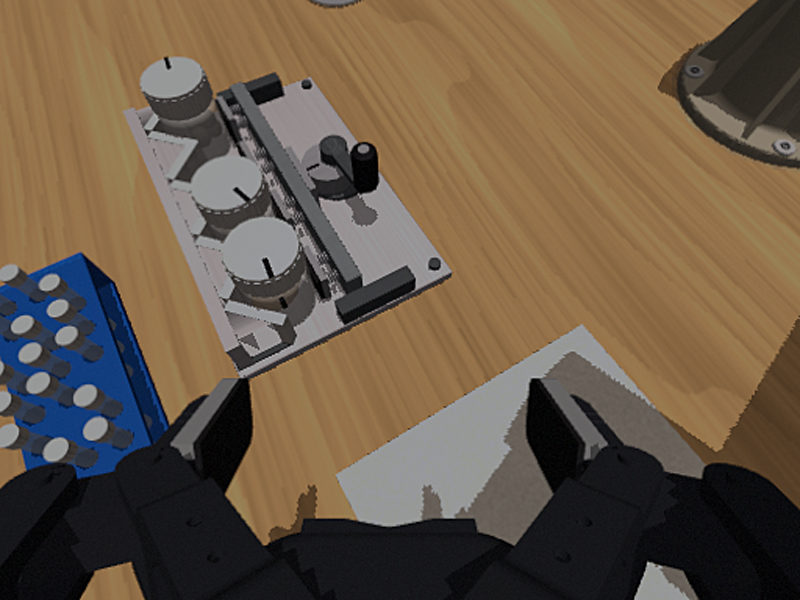

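```bash
python3 - <<'E'
from h import *
c=cam('wrist','w9.png'); s=512/800
i=cv2.imread('pics/w9.png'); cv2.imwrite('pics/w9b.png',cv2.resize(i[70:235,70:215],None,fx=5,fy=3.6*5/3.6,interpolation=cv2.INTER_CUBIC)[:, :][:825])
a=at_z(c,np.array(270*s),np.array(273*s),.102)[:2]; b=at_z(c,np.array(265*s),np.array(259*s),.102)[:2]; d=a-b; print('cap line ang',np.arctan2(d[1],d[0]), a,b)
J=np.array([.6245,.0145])
for z in (.045,.055,.065,.07):
  for t in np.arange(1.2,2.6,.1):
    p=proj(c,[J[0]+.03*np.cos(t),J[1]+.03*np.sin(t),z])/s
    if abs(p[0]-283)<4: print('wall',z,t.round(2),p.round(0))
E
python3 - <<'E'
import cv2; i=cv2.imread('pics/w9b.png'); print(i.shape); cv2.imwrite('pics/w9c.png',cv2.resize(i,None,fx=.72,fy=.72))
E
```

```text
cap line ang 1.5393886127236083 [0.62590174 0.03830242] [0.62547547 0.02473478]
wall 0.045 1.3 [281. 315.]
wall 0.045 1.4 [284. 314.]
wall 0.055 1.4 [282. 309.]
wall 0.055 1.5 [285. 308.]
wall 0.065 1.4 [279. 303.]
wall 0.065 1.5 [283. 302.]
wall 0.065 1.6 [286. 301.]
wall 0.07 1.5 [281. 300.]
wall 0.07 1.6 [285. 298.]
(825, 725, 3)
```

View pics/w9c.png

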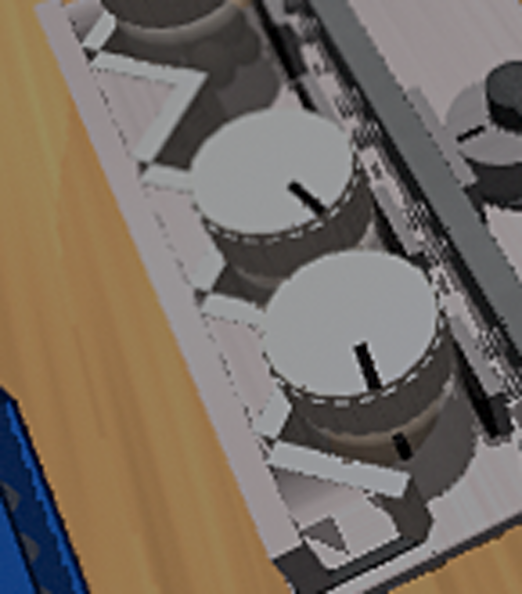

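{"method": "servo_tool", "body": {
  "targets": [
    {"xyz": [0,0,0],"twist": [-0.1,0,0],"jaw": 1},
    {"xyz": [0,0,0],"twist": [-0.2,0,0],"jaw": 1},
    {"xyz": [0,0,0],"twist": [-0.3,0,0],"jaw": 1},
    {"xyz": [0,0,0],"twist": [-0.4,0,0],"jaw": 1},
    {"xyz": [0,0,0],"twist": [-0.4,0,0],"jaw": 1},
    {"xyz": [0,0,0],"twist": [-0.4,0,0],"jaw": 1}
  ]
}}

```text
clock: 44.98
tcp_pos: [0.5976, 0.1978, 0.2522]
orientation: [-0.028, 0.214, 0.96, -0.178]
wrist_force: [-0.4, -0.3, 0.7]
finger_gap: 0.0856
```

```bash
python3 - <<'E'
from h import *
s=env.get_state(); print(s['wrist_force'],s['qvel'].round(3),s['clock'])
print(env.hand_in())
E
```

```text
[-0.41650849 -0.26585202  0.69560821] [ 0.027  0.099  0.077  0.028 -0.005  0.006] 44.9833
the job is handed in; nothing more can be done
None
```

The job is done and handed in at 45 s of the 210 s allowed; no verdict was given. Three jars were present. I opened the clamp, stood the jars in notches 0, 2 and 3, swung the lever back to lock them, and then screwed each cap clockwise to its stop.

What the last checks showed:
- **Lever:** about 3.05 rad measured, with the cam's black line facing the bar. That implies the bar is about 18 mm forward; I did not measure the bar directly.
- **Jars:** all upright, with each jar axis within about 2 mm of its notch seat. The pads appear to touch the jars in the pictures, but their force was not measured.
- **Caps:** the turning torque rose to about 0.36–0.43 N m, well above the 0.08 N m drag, and stayed there through the last 0.3–0.5 rad on all three jars. In notch 3 the cap and wall lines agree to about 0.04 rad.
- **Not confirmed by picture:** the wall lines of the jars in notches 0 and 2 were out of view, so those two caps rest on the torque readings alone. The notch 2 jar also read a higher 0.21 N m partway through its turn.
- **Bystanders:** I did not touch the dish, tube rack or lens as far as I know. The rack and lens were in the late pictures; I did not measure their positions or look at the dish again.
- **Near a limit:** during the last tilted look, two arm joints were at the edge of their range. Joint 3 read 1.265 rad against the stated 1.26, and joint 4 read 2.338 rad against 2.34. I backed away before handing in.

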